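# Bleed the bench lift down to the stand and slide the block across

## Task

Push the lift's release lever open just a fraction of a turn so that the platform with the aluminium block sinks slowly (never faster than 5 cm a second), and push the lever fully shut again when the platform is level with the stand beside it. Then push the block across onto the stand until it rests against the end stop, and leave the other things on the bench where they are.

Things in the scene. Friction and masses are not known exactly. Their poses are not given: they have to be found in the camera images.
- lift: Grey hydraulic bench lift, fixed. Origin: centre of the underside of its 150 x 150 x 24 mm base, on the ram's axis; z up, +x points to the stand, -y to the pump block (64 mm wide, 58 mm high, reaching out to y = -165 mm) with the release valve on it. The ram carries an aluminium platform, 120 (x) x 124 (y) x 12 mm, centred on the base; it can only sink, not be raised again.
- valve (a joint): Release lever angle, rad: 0 = shut, at its stop; opens counter-clockwise seen from above, to 1.2. Turning takes 0.15 to 0.35 N m; stays where left. Up to a cracking point, 0.3 to 0.95 rad depending on the unknown load, the ram holds; beyond it the sinking speed grows by about 23 mm/s per 0.1 rad, settling in 0.4 s. Turned back below it the ram stops within 0.15 s.
- lever_end (a point): Point on the lever's centre line, 90 mm from the spindle, a good place to push; x axis outwards along the lever, z up. The lever is a steel bar 12 mm wide and high (68 to 80 mm above the worktop), clear of the pump block beyond 45 mm from the spindle, with a black 20 mm ball at its end, 112 mm from the spindle.
- ram (a joint): How far the ram has sunk, in m: 0 at the start (platform top 190 mm above the worktop), 0.10 at the bottom.
- platform_top (a point): Middle of the platform's upper face; axes as the lift's.
- landing: Fixed aluminium stand on four grey legs at the lift's +x side. Origin: middle of its flat top, 96 (x) x 134 (y) mm; axes parallel to the lift's. The top is 105 to 145 mm above the worktop. A lip 21 mm long slopes 5 mm down from its edge towards the lift and ends 5 mm from the platform; on the far side an end stop, 12 mm high, has its inner face 48 mm from the origin along +x.
- block: Aluminium dry-bath block with twelve round wells on top, 80 (x) x 110 (y) x 46 mm high, 0.4 to 1 kg, loose on the platform. Origin: centre of its underside; z up, x and y roughly along the lift's.
- dropper: Bystander: small dropper bottle, 27 mm wide, 66 mm high, standing; origin at the centre of its underside.
- timer_loose: Bystander: white bench timer, 60 x 66 x 19 mm, lying; origin at the centre of its underside.
- tape: Bystander: roll of white tape, 62 mm across, 18 mm high, lying; origin at the centre of its underside.
- pen_red: Bystander: marker pen with a red cap, 132 mm long, lying; origin at the centre of its underside.
- bottle: Bystander: white wash bottle with a green cap, 54 mm wide, 118 mm high, standing; origin at the centre of its underside.
- spindle (a point): On the release valve's vertical axis, at x = 0, y = -130 mm in the lift's frame, at the lever's mid height, 74 mm above the worktop; axes as the lift's. At valve angle 0 the lever points from here in the direction 250 degrees counter-clockwise from the lift's +x (away from the platform); opening swings its end away from the robot.
Things that resemble listed ones, but are neither listed nor needed, are in the scene too. What is shaped like the block but pink is not meant.

How it is judged:
By the outcome, as a careful person would: the job done as asked, in the order asked, and still so for the second after the job is handed in, with the robot touching nothing.
It also fails if it takes over 72 s, if anything falls off the work surface, if the arm or the gripper's body presses on something with over 40 N, if the wrist force passes 120 N, or if a joint passes its speed limit or range.

## Robot

A 7-joint arm with a two-finger parallel gripper is mounted at the origin on a cart in front of the work surface, level with it; the furniture and walls round the work are solid. World frame = base frame: x ahead of the robot, y to its left, z up, the work surface at z = 0. Lengths are in m, angles in rad, forces in N, time in s.
With the tool pointing down it reaches from about 0.425 to 0.875 m from the base axis. Payload 4.7 kg.
Tool frame: the origin (TCP) lies midway between the tips of the shut fingers; the grasp point (between the pads) lies 19 mm behind it; z points along the fingers, y is the direction in which the jaws open and shut (so a half turn about z gives the same grasp; the last joint's range is limited). The gripper opens to 87 mm and grips with 3 to 60 N. Pads are 19 mm wide; open, the fingers measure 117 mm over their backs; the gripper's body (75 mm by 190 mm) begins 51 mm behind the grasp point.
Start: joints at [-1.229, 0.321, -0.07, 1.45, 0.023, 1.371, -0.057], TCP at [0.209, 0.615, 0.223] pointing down, gripper open.
Joint ranges: [-2.86, 2.86], [-0.3, 2.09], [-1.38, 1.24], [0.06, 2.45], [-1.56, 4.7], [0.09, 2.05], [-2.69, 2.69]. Speed limits (rad/s): [2.57, 2.57, 3.14, 3.14, 3.14, 3.14, 3.14].

## Interface

Orientations are given as a rotation vector (axis times angle).
In Python, from bench import ctrl, optics gives the robot as it stands. The module is installed in compiled form; this text tells all that it offers.
- The arm moves only by the tool step_arm, never from a script. Its argument "deltas" is a list of rows, each a list of 7 numbers: the turn, a rotation vector about the tool's x, y, z in degrees, then the shift along the tool's x, y, z in mm, then the finger opening in mm, from 0 to 87. A call has exactly 8 rows; each row is the pose to reach, as a shift and turn from the pose commanded when the call began, along the tool's axes at that moment; what a row does not reach only later rows make up. A row lasts 1/8 s, in which the tool goes at most 62.5 mm and 10.7 degrees, less where a joint would pass 70% of its speed; a pose out of reach is approached as far as the arm can. A call with a gripper value outside its range is refused whole. The fingers move at their own pace and stop on an object; "newtons" is the grip in N (left out, the last holds). Time passes only in rows, so rows that repeat a pose let the fingers close, or fill a call up. It gives the time, the measured TCP pose, the force and the opening at its end, in the units of the state.
- ctrl.get_state(): the state, without advancing time (a new reading comes with each control period).
- optics.get_image(name): name is "scene" or "side" or "wrist"; returns the picture (384x512x3 uint8, red, green, blue); there is no depth.
- optics.get_calibration(name): a dict with "K" (3x3 intrinsics, pixels), "R" (3x3) and "t" (3): a world point X has camera coordinates R X + t. Camera axes: x right, y down, z forward; pixel columns grow to the right and rows downward; lengths in m; the calibration is good to about 2 mm. A picture is of the moment at which its call begins: read the wrist's pose just before it. get_calibration takes no time and is no camera call; for the wrist camera it gives the pose at the moment of the call.
- ctrl.close_job(): hands the job in, once; it reports no verdict.
The state is a dict: "time": time; "joint_positions": joint angles; "qd": joint speeds; "joint_torque": joint torques, N m; "position": TCP position; "tool_rot": TCP orientation; "ft_force": force on the tool from outside, world axes, zero at the start; "torque": the same for the moment, N m; "grip_width": opening from 0.0 (shut) to 1.0 (fully open).
Only numpy, scipy, OpenCV 4.12 (cv2) and the standard library are available. Lean on these libraries where they do the work, as an engineer would, in place of code of your own. Each camera call takes 0.05 s, during which the arm holds its last target.

## Working session

There is one attempt and no reset: what is moved stays moved. The work goes in short steps, Python scripts to look and compute and a tool call to move; the robot and the scene stay as the last step left them, time stands still between calls to the robot, and variables do not carry over. Pictures are saved under pics/ and viewed, and the job is handed in when it is done.

Besides the shell and the picture viewer there is one more tool, called after ">>>" as a command line: name --pt "numbers of a row" for each row, then --argument value for the rest. step_arm: Moves the arm, as the interface text tells. Its arguments: {"type":"object","properties":{"deltas":{"type":"array"},"newtons":{"type":"number"}},"required":["deltas"]}

```bash
mkdir -p pics && python3 - <<'E'
from bench import ctrl, optics
import cv2
s=ctrl.get_state();print({k:(v if isinstance(v,float) else [round(float(x),3) for x in v]) if hasattr(v,'__len__') else v for k,v in s.items()})
for n in ("scene","side"):
    im=optics.get_image(n);cv2.imwrite(f"pics/{n}0.png",im[:,:,::-1])
    c=optics.get_calibration(n);print(n,c)
E
```

```text
{'time': 0.0, 'joint_positions': [-1.229, 0.322, -0.07, 1.452, 0.023, 1.371, -0.057], 'qd': [0.0, -0.001, -0.002, 0.002, 0.001, 0.001, 0.0], 'joint_torque': [-0.0, -49.128, -0.404, -31.252, -0.064, 0.044, 0.0], 'position': [0.209, 0.615, 0.221], 'tool_rot': [-0.512, -3.099, 0.003], 'ft_force': [0.625, 0.362, 0.298], 'torque': [0.035, -0.011, -0.005], 'grip_width': 0.9982544922315233}
scene {'K': array([[428.9189575 ,   0.        , 252.50926608],
       [  0.        , 428.9189575 , 193.71065718],
       [  0.        ,   0.        ,   1.        ]]), 'R': array([[ 0.74923108, -0.66207103, -0.0177412 ],
       [-0.51693736, -0.56782544, -0.64058569],
       [ 0.41403932,  0.4891178 , -0.76768172]]), 't': array([-0.41558512,  0.33651522,  1.30573827])}
side {'K': array([[479.70740572,   0.        , 258.05378875],
       [  0.        , 479.70740572, 189.80619123],
       [  0.        ,   0.        ,   1.        ]]), 'R': array([[ 0.0657878 , -0.99781437, -0.00620132],
       [-0.8551072 , -0.05317371, -0.51571721],
       [ 0.51426029,  0.03923069, -0.85673643]]), 't': array([-0.06721072,  0.50235809,  1.20948999])}
```

View pics/scene0.png

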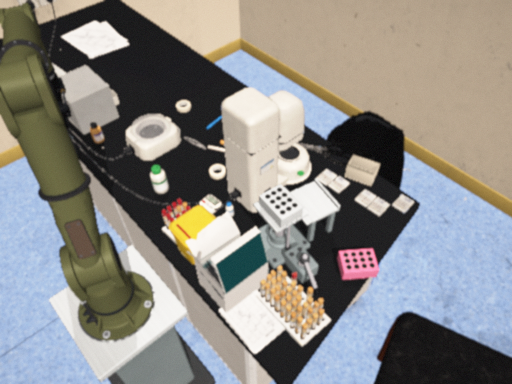

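View pics/side0.png

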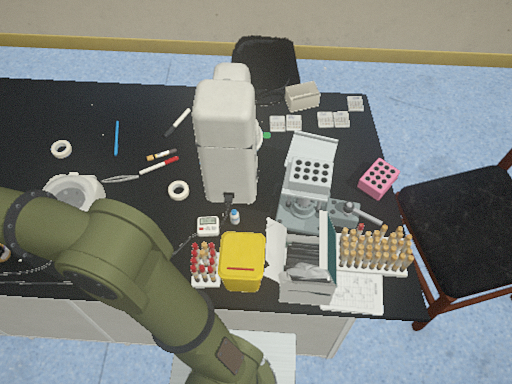

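```bash
python3 - <<'E'
import cv2
a=cv2.imread('pics/side0.png')[115:265,255:395];cv2.imwrite('pics/side0c.png',cv2.resize(a,None,fx=4,fy=4,interpolation=cv2.INTER_CUBIC))
a=cv2.imread('pics/scene0.png')[165:305,235:355];cv2.imwrite('pics/scene0c.png',cv2.resize(a,None,fx=4,fy=4,interpolation=cv2.INTER_CUBIC))
E
```

```text
(no output)
```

View pics/side0c.png

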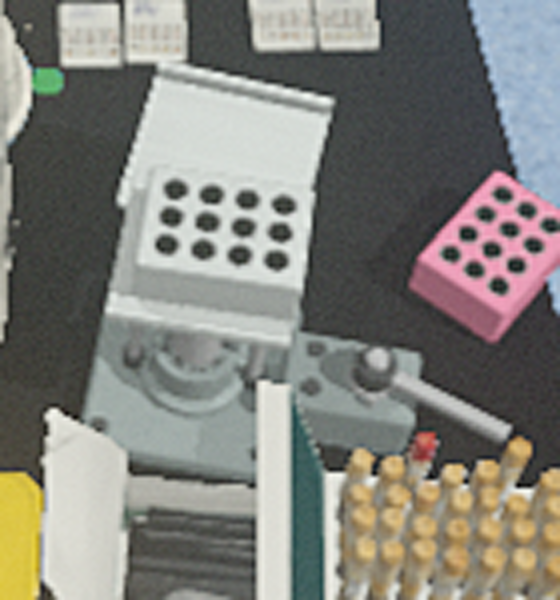

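View pics/scene0c.png

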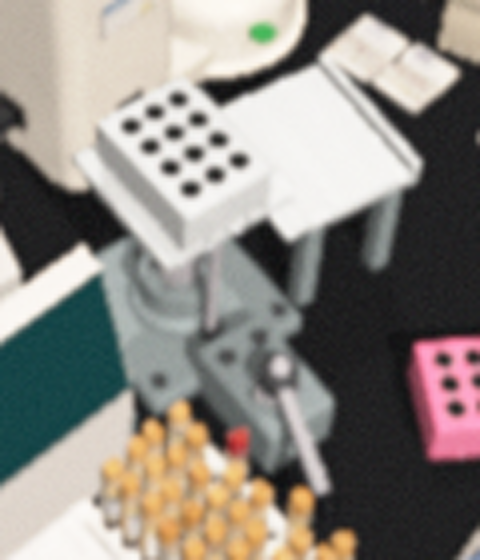

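```bash
cat > h.py <<'E'
import numpy as np,cv2,json
from bench import optics
def cal(n):
    c=optics.get_calibration(n);return c['K'],c['R'],c['t']
def ray(n,uv,c=None):
    K,R,t=c or cal(n);d=R.T@np.linalg.solve(K,[uv[0],uv[1],1.]);return -R.T@t,d
def onz(n,uv,z,c=None):
    o,d=ray(n,uv,c);return o+d*(z-o[2])/d[2]
def tri(n1,a,n2,b,c1=None,c2=None):
    o1,d1=ray(n1,a,c1);o2,d2=ray(n2,b,c2)
    s=np.linalg.lstsq(np.c_[d1,-d2],o2-o1,rcond=None)[0]
    p,q=o1+d1*s[0],o2+d2*s[1];return (p+q)/2,np.linalg.norm(p-q)
def px(n,X,c=None):
    K,R,t=c or cal(n);v=K@(R@np.asarray(X)+t);return v[:2]/v[2]
def crop(path,x0,y0,w,h,f,out):
    a=cv2.imread(path)[y0:y0+h,x0:x0+w];a=cv2.resize(a,None,fx=f,fy=f,interpolation=cv2.INTER_CUBIC)
    for x in range(-(-x0//10)*10,x0+w,10):
        X=int((x-x0+.5)*f);cv2.line(a,(X,0),(X,6 if x%50 else 14),(0,0,255),1)
        cv2.putText(a,str(x),(X-10,24),0,.35,(0,0,255),1)
    for y in range(-(-y0//10)*10,y0+h,10):
        Y=int((y-y0+.5)*f);cv2.line(a,(0,Y),(8,Y),(0,0,255),1);cv2.putText(a,str(y),(10,Y+4),0,.35,(0,0,255),1)
    cv2.imwrite(out,a)
E
python3 - <<'E'
from h import *
for n in('scene','side'):
    K,R,t=cal(n);print(n,-R.T@t)
crop('pics/side0.png',265,120,80,80,7,'pics/s1.png')
crop('pics/side0.png',270,185,120,80,6,'pics/s2.png')
crop('pics/scene0.png',250,180,95,75,8,'pics/c1.png')
crop('pics/scene0.png',240,220,90,75,8,'pics/c2.png')
E
```

```text
scene [-0.05530041 -0.72272479  1.21058525]
side [-0.188001   -0.0878007   1.29487205]
```

View pics/s1.png

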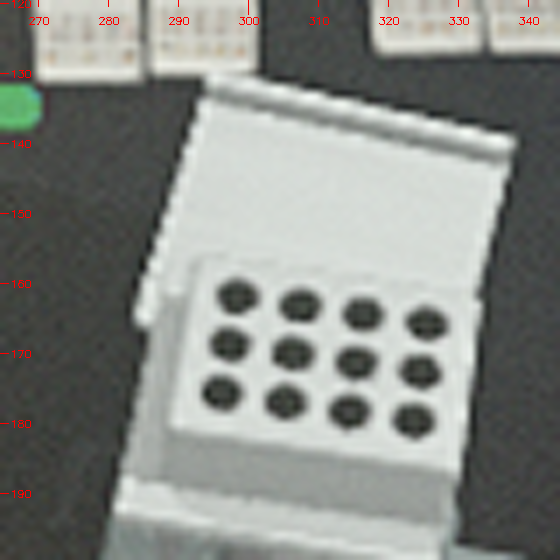

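View pics/s2.png

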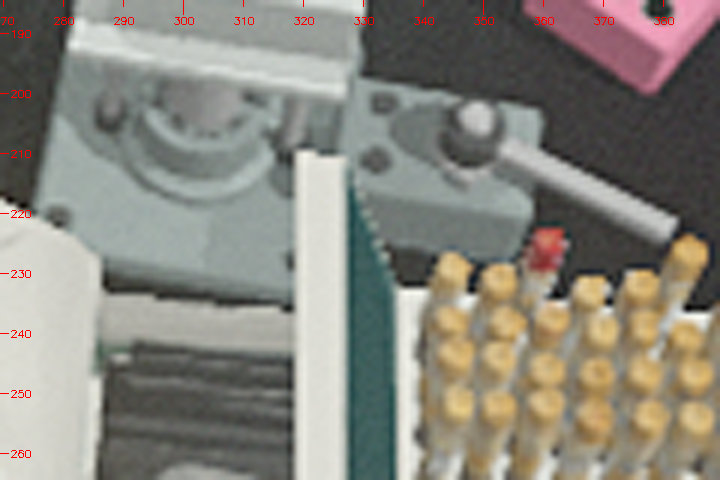

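View pics/c1.png

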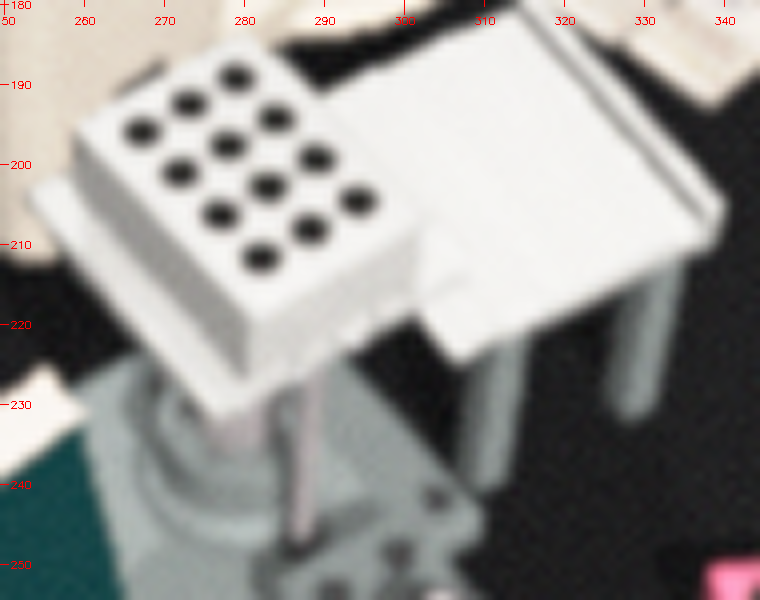

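View pics/c2.png

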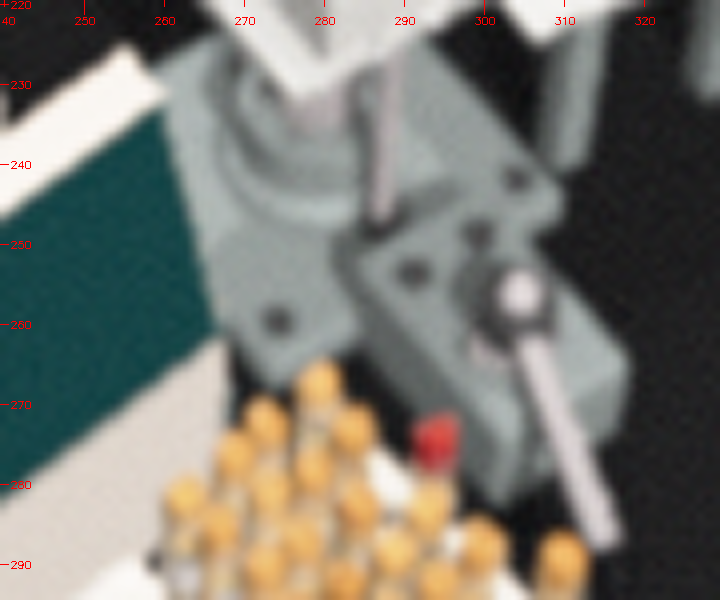

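```bash
python3 - <<'E'
from h import *
np.set_printoptions(precision=4,suppress=True)
# wells corner: far-left, far-right, near-right, near-left (side); 
S=dict(FL=(298.5,162),FR=(325.5,166),NR=(323.5,179.5),NL=(296,175.5))
C=dict(FL=(279,189),FR=(294.5,204.5),NR=(282,211.5),NL=(267,196))
for k in S: print(k,tri('side',S[k],'scene',C[k]), onz('side',S[k],.236)[:2],onz('scene',C[k],.236)[:2])
print('knob',tri('side',(349,204),'scene',(304.5,256)))
print('lever end',tri('side',(381,222),'scene',(315.5,286)))
for z in(.074,.08):print(onz('side',(381,222),z),onz('scene',(315.5,286),z))
print('stop R',tri('side',(338,140),'scene',(340,205)))
print('land NR corner',tri('side',(333,162),'scene',(307,224)), )
print('land stop inner foot R', tri('side',(336,143.5),'scene',(338,208)))
print('plat near R top',tri('side',(327,198),'scene',(277,230)))
print('plat NL',tri('side',(281.5,190.5),'scene',(253,203)))
for z in (.19,):
  print(onz('side',(327,198),z),onz('scene',(277,230),z),onz('side',(281.5,190.5),z),onz('scene',(253,203),z))
# obstacles
print('red cap',tri('side',(360.5,225),'scene',(294,273)))
print('tube R',tri('side',(384.5,226),'scene',(310,288)))
print('screen top far edge',tri('side',(323,210),'scene',(255,227)))
E
```

```text
FL (array([ 0.5408, -0.1413,  0.236 ]), np.float64(0.000173305341217267)) [ 0.5407 -0.1413] [ 0.5409 -0.1413]
FR (array([ 0.5339, -0.2133,  0.2342]), np.float64(0.0007311557472523553)) [ 0.5323 -0.2131] [ 0.5333 -0.214 ]
NR (array([ 0.4895, -0.2077,  0.2354]), np.float64(0.000619742342396806)) [ 0.4895 -0.2076] [ 0.4888 -0.2081]
NL (array([ 0.4977, -0.1359,  0.2344]), np.float64(0.001297880926181778)) [ 0.4975 -0.1357] [ 0.4961 -0.1371]
knob (array([ 0.5051, -0.2974,  0.0868]), np.float64(0.0011563895433446634))
lever end (array([ 0.4576, -0.3872,  0.08  ]), np.float64(0.0019419313063857053))
[ 0.4597 -0.3887  0.074 ] [ 0.4614 -0.3852  0.074 ]
[ 0.4565 -0.3872  0.08  ] [ 0.4587 -0.3869  0.08  ]
stop R (array([ 0.6951, -0.2624,  0.1399]), np.float64(0.0020133085950466557))
land NR corner (array([ 0.5754, -0.245 ,  0.1608]), np.float64(0.03848425444174406))
land stop inner foot R (array([ 0.6938, -0.2586,  0.1228]), np.float64(0.0008401754405334975))
plat near R top (array([ 0.4591, -0.2219,  0.19  ]), np.float64(0.0037031783225489026))
plat NL (array([ 0.4741, -0.1004,  0.1905]), np.float64(0.004436429301325652))
[ 0.4612 -0.2218  0.19  ] [ 0.457  -0.2226  0.19  ] [ 0.4769 -0.1002  0.19  ] [ 0.4719 -0.1011  0.19  ]
red cap (array([ 0.4313, -0.324 ,  0.1043]), np.float64(0.0010464494445696273))
tube R (array([ 0.4299, -0.3891,  0.1079]), np.float64(3.8840645846239425e-05))
screen top far edge (array([ 0.3897, -0.2044,  0.2506]), np.float64(0.001509189047506361))
```

```bash
python3 - <<'E'
from h import *
crop('pics/side0.png',185,60,90,150,4,'pics/s3.png')
crop('pics/scene0.png',215,80,100,140,4,'pics/c3.png')
a=cv2.imread('pics/s3.png');b=cv2.imread('pics/c3.png');H=max(a.shape[0],b.shape[0])
f=lambda m:cv2.copyMakeBorder(m,0,H-m.shape[0],0,0,0)
cv2.imwrite('pics/sc3.png',np.hstack([f(a),f(b)]))
E
```

```text
(no output)
```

View pics/sc3.png

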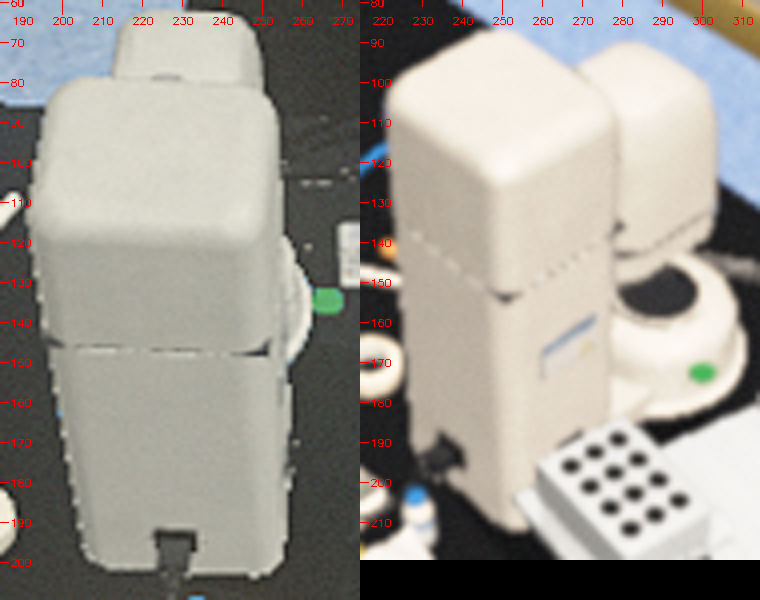

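```bash
python3 - <<'E'
from h import *
np.set_printoptions(precision=3,suppress=True)
print('NR top',tri('side',(252,118),'scene',(250,127)))
print('seam NR',tri('side',(252,147),'scene',(251,154)))
print('FR top',tri('side',(250,80),'scene',(276,108)))
print('base NR',tri('side',(254,203),'scene',(252,212)))
print('screen far top',tri('side',(327,210),'scene',(255,225)), 'near',onz('side',(331,262),.25))
E
```

```text
NR top (array([ 0.539, -0.02 ,  0.406]), np.float64(0.006727046675619808))
seam NR (array([ 0.54 , -0.018,  0.293]), np.float64(0.0009718676311000426))
FR top (array([ 0.655, -0.007,  0.406]), np.float64(0.014177245765529804))
base NR (array([ 0.535, -0.02 ,  0.01 ]), np.float64(0.0001457690896415114))
screen far top (array([ 0.382, -0.212,  0.271]), np.float64(0.0035683953000956586)) near [ 0.254 -0.222  0.25 ]
```

```bash
cat >> h.py <<'E'
from scipy.spatial.transform import Rotation as Ro
def Rt(a):
    a=np.radians(a);x=np.array([np.cos(a),np.sin(a),0]);z=np.array([0,0,-1.]);return np.c_[x,np.cross(z,x),z]
def rows(p0,R0,targets,pr=True):
    out=[]
    for p,a,g in targets:
        d=R0.T@(np.asarray(p)-p0)*1000;r=np.degrees(Ro.from_matrix(R0.T@Rt(a)).as_rotvec())
        out.append([round(float(v),1) for v in (*r,*d,g)])
    if pr:
        for o in out:print(o)
    return out
E
python3 - <<'E'
from h import *
from bench import ctrl
s=ctrl.get_state();R0=Ro.from_rotvec(s['tool_rot']).as_matrix();print(R0.round(3))
K,R,t=cal('wrist');c=-R.T@t;print('cam in tool',R0.T@(c-s['position']),'\n',(R@R0).round(3),K)
p0=np.array([.209,.615,.223])
N=23
for call in range(3):
    T=[]
    for i in range(8):
        k=min(call*8+i+1,N)/N
        k=k
        ang=np.radians(71.2+(-38.4-71.2)*k);r=.65+(.595-.65)*k
        z=.223+min(1,(call*8+i+1)/5)*.24
        if call*8+i+1>20: z=.463-.04*(call*8+i-19)
        a=161+(62.5-161)*k
        T.append(((r*np.cos(ang),r*np.sin(ang),z),a,87 if k<.5 else 26))
    print('--',call,T[-1]);rr=rows(p0,R0,T)
    # next base pose = last
    p0=np.array(T[-1][0]);R0=Rt(T[-1][1])
E
```

```text
[[-0.947  0.322 -0.   ]
 [ 0.322  0.947 -0.002]
 [-0.    -0.002 -1.   ]]
cam in tool [ 0.06701542  0.0003498  -0.16154225] 
 [[-0.     1.    -0.001]
 [-0.969 -0.    -0.246]
 [-0.246  0.001  0.969]] [[335.55129452   0.         259.27905074]
 [  0.         335.55129452 189.97152748]
 [  0.           0.           1.        ]]
-- 0 ((np.float64(0.5286219217187687), np.float64(0.3443185620844982), 0.46299999999999997), 126.73913043478261, 87)
[-0.1, 0.0, 4.5, -54.1, -4.3, -48.0, 87.0]
[-0.1, 0.0, 8.8, -107.2, -13.4, -96.0, 87.0]
[-0.1, 0.0, 13.1, -159.1, -26.9, -143.9, 87.0]
[-0.1, 0.0, 17.4, -209.5, -44.6, -191.9, 87.0]
[-0.1, 0.0, 21.6, -258.1, -66.4, -239.9, 87.0]
[-0.1, 0.0, 25.9, -304.5, -91.9, -239.8, 87.0]
[-0.1, 0.0, 30.2, -348.5, -121.1, -239.8, 87.0]
[-0.1, 0.0, 34.5, -389.8, -153.8, -239.7, 87.0]
-- 1 ((np.float64(0.609370644209138), np.float64(-0.05377900781200813), 0.46299999999999997), 92.47826086956522, 26)
[0.0, 0.0, 4.3, -51.8, -7.9, 0.0, 87.0]
[0.0, 0.0, 8.6, -102.6, -20.0, 0.0, 87.0]
[0.0, 0.0, 12.8, -152.0, -36.3, 0.0, 87.0]
[0.0, 0.0, 17.1, -199.7, -56.5, 0.0, 26.0]
[0.0, 0.0, 21.4, -245.4, -80.5, 0.0, 26.0]
[0.0, 0.0, 25.7, -288.7, -108.2, 0.0, 26.0]
[0.0, 0.0, 30.0, -329.5, -139.2, 0.0, 26.0]
[0.0, 0.0, 34.3, -367.3, -173.4, 0.0, 26.0]
-- 2 ((np.float64(0.46629760710887475), np.float64(-0.36958292926559455), 0.30300000000000005), 62.5, 26)
[0.0, 0.0, 4.3, -49.6, -11.1, 0.0, 26.0]
[0.0, 0.0, 8.6, -97.9, -26.2, 0.0, 26.0]
[0.0, 0.0, 12.8, -144.6, -45.2, 0.0, 26.0]
[0.0, 0.0, 17.1, -189.4, -68.0, 0.0, 26.0]
[0.0, 0.0, 21.4, -231.9, -94.2, 40.0, 26.0]
[0.0, 0.0, 25.7, -272.0, -123.9, 80.0, 26.0]
[0.0, 0.0, 30.0, -309.3, -156.6, 120.0, 26.0]
[0.0, 0.0, 30.0, -309.3, -156.6, 160.0, 26.0]
```

>>> step_arm --pt "0 0 4.5 -40 -4 -48 87" --pt "0 0 8.8 -80 -13 -96 87" --pt "0 0 13 -125 -27 -144 87" --pt "0 0 17.4 -175 -45 -192 87" --pt "0 0 21.6 -230 -66 -240 87" --pt "0 0 26 -285 -92 -240 87" --pt "0 0 30 -340 -121 -240 87" --pt "0 0 34.5 -390 -154 -240 87"

```text
time: 1.1
position: [0.5185, 0.3568, 0.462]
tool_rot: [-1.412, -2.807, 0.0]
ft_force: [0.7, 0.6, -0.1]
grip_width: 0.999
```

>>> step_arm --pt "0 0 4.3 -52 -8 0 87" --pt "0 0 8.6 -103 -20 0 87" --pt "0 0 12.8 -152 -36 0 87" --pt "0 0 17.1 -200 -56 0 26" --pt "0 0 21.4 -245 -80 0 26" --pt "0 0 25.7 -289 -108 0 26" --pt "0 0 30 -329 -139 0 26" --pt "0 0 34.3 -367 -173 0 26"

```text
time: 2.1
position: [0.5979, -0.041, 0.4616]
tool_rot: [-2.176, -2.265, 0.001]
ft_force: [1.3, -0.0, 0.8]
grip_width: 0.514
```

>>> step_arm --pt "0 0 4.3 -50 -11 0 26" --pt "0 0 8.6 -98 -26 0 26" --pt "0 0 12.8 -145 -45 0 26" --pt "0 0 17.1 -189 -68 0 26" --pt "0 0 21.4 -232 -94 40 26" --pt "0 0 25.7 -272 -124 80 26" --pt "0 0 30 -309 -157 120 26" --pt "0 0 30 -309 -157 160 26"

```text
time: 3.1
position: [0.4502, -0.3591, 0.3015]
tool_rot: [2.693, 1.615, -0.001]
ft_force: [1.4, 0.4, 0.0]
grip_width: 0.296
```

```bash
python3 - <<'E'
from h import *
from bench import ctrl
s=ctrl.get_state();R0=Ro.from_rotvec(s['tool_rot']).as_matrix();print(s['time'],s['position'],R0.round(4),s['ft_force'],s['grip_width'],s['joint_positions'])
for n in ('wrist','scene','side'):
    c=cal(n)
    if n=='wrist': np.savez('w1.npz',K=c[0],R=c[1],t=c[2])
    cv2.imwrite(f'pics/{n}1.png',optics.get_image(n)[:,:,::-1])
a=np.hstack([cv2.imread(f'pics/{n}1.png') for n in('scene','side')]);cv2.imwrite('pics/b1.png',cv2.resize(a,(800,300)))
E
```

```text
3.1 [ 0.45020856 -0.35910111  0.30151377] [[ 4.707e-01  8.823e-01  1.000e-04]
 [ 8.823e-01 -4.707e-01 -1.500e-03]
 [-1.300e-03  8.000e-04 -1.000e+00]] [1.36868181 0.3524879  0.0445751 ] 0.29633923897339787 [-0.0291398   0.1547357   0.7453862   1.54028563 -0.1040119   1.48652186
  0.22880342]
```

View pics/wrist1.png

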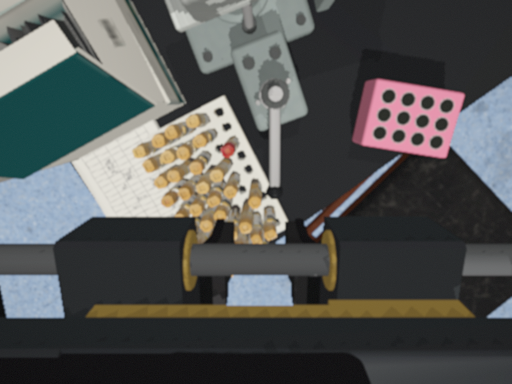

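View pics/b1.png

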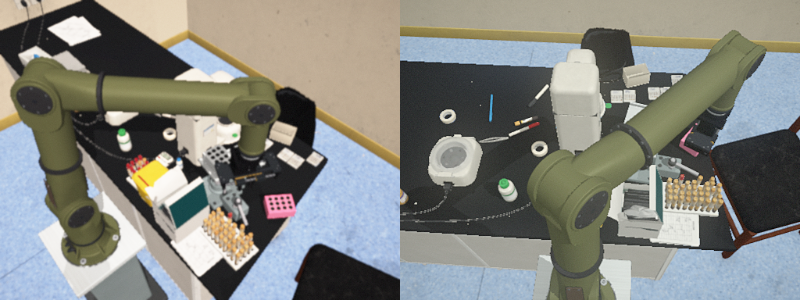

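```bash
python3 - <<'E'
from h import *
np.set_printoptions(precision=4,suppress=True)
w=np.load('w1.npz');c=(w['K'],w['R'],w['t'])
crop('pics/wrist1.png',180,60,110,150,4,'pics/w1c.png')
for nm,uv,z in (('knob',(275,93),.087),('ball',(275,190),.074),('barE',(275,185),.08),('bar mid',(275,140),.08),('tubeR',(270,225),.1),('tube2',(255,195),.1)):
    print(nm,onz('wrist',uv,z,c))
crop('pics/scene1.png',235,165,110,100,6,'pics/c4.png')
E
```

```text
knob [ 0.5025 -0.297   0.087 ]
ball [ 0.4518 -0.396   0.074 ]
barE [ 0.455  -0.3891  0.08  ]
bar mid [ 0.4792 -0.3425  0.08  ]
tubeR [ 0.4297 -0.4236  0.1   ]
tube2 [ 0.4314 -0.3841  0.1   ]
```

View pics/w1c.png

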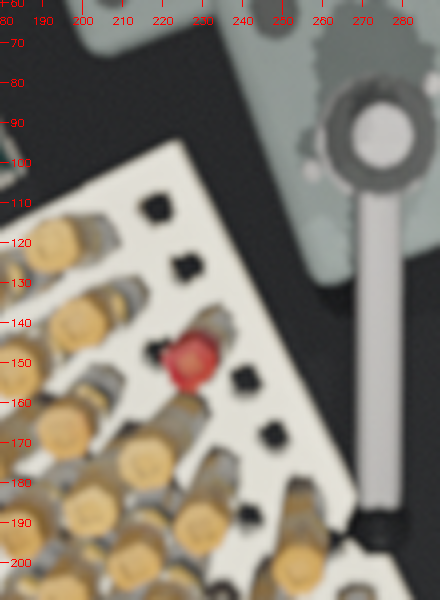

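View pics/c4.png

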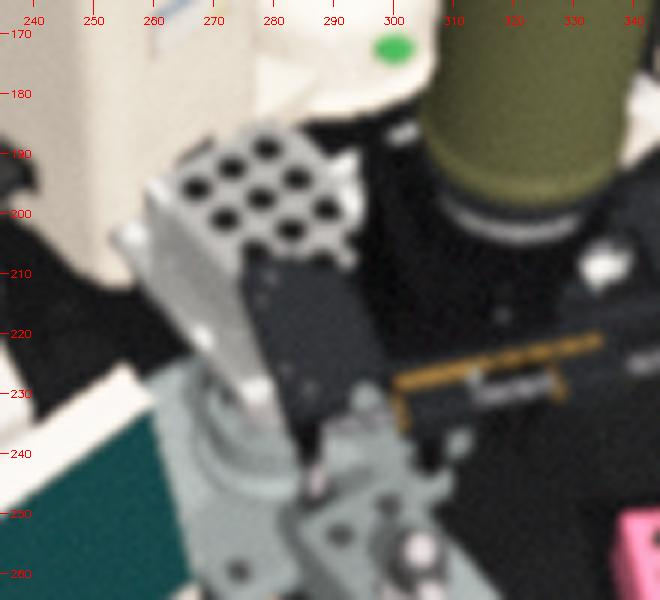

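```bash
python3 - <<'E'
from h import *
from bench import ctrl
s=ctrl.get_state();R0=Ro.from_rotvec(s['tool_rot']).as_matrix();print(s['time'],s['position'],s['grip_width'])
S=np.array([.503,-.297]);u=np.array([np.cos(np.radians(242.8)),np.sin(np.radians(242.8))])
P=S+.08*u
rows(s['position'],R0,[((*P,z),62.8,24) for z in(.3,.25,.2,.15,.11,.062)])
E
```

```text
3.25 [ 0.45330537 -0.35361794  0.30053326] 0.30153539066970947
[-0.3, -0.1, -0.4, -6.8, 18.4, 0.4, 24.0]
[-0.3, -0.1, -0.4, -6.9, 18.6, 50.4, 24.0]
[-0.3, -0.1, -0.4, -6.9, 18.8, 100.4, 24.0]
[-0.3, -0.1, -0.4, -7.0, 19.0, 150.4, 24.0]
[-0.3, -0.1, -0.4, -7.0, 19.2, 190.4, 24.0]
[-0.3, -0.1, -0.4, -7.0, 19.4, 238.4, 24.0]
```

>>> step_arm --pt "0 0 -0.4 -7 18.5 0 24" --pt "0 0 -0.4 -7 18.5 50 24" --pt "0 0 -0.4 -7 18.5 100 24" --pt "0 0 -0.4 -7 18.5 100 24" --pt "0 0 -0.4 -7 18.5 100 24" --pt "0 0 -0.4 -7 18.5 100 24" --pt "0 0 -0.4 -7 18.5 100 24" --pt "0 0 -0.4 -7 18.5 100 24"

```text
time: 4.25
position: [0.4677, -0.3698, 0.2031]
tool_rot: [2.68, 1.637, 0.001]
ft_force: [0.3, -0.5, -0.6]
grip_width: 0.278
```

```bash
python3 - <<'E'
from h import *
from bench import ctrl
np.set_printoptions(precision=4,suppress=True)
s=ctrl.get_state();R0=Ro.from_rotvec(s['tool_rot']).as_matrix();print(s['time'],s['position'],s['grip_width'],np.degrees(np.arctan2(R0[1,0],R0[0,0])))
c=cal('wrist');im=optics.get_image('wrist')[:,:,::-1];cv2.imwrite('pics/w2.png',im);np.savez('w2.npz',K=c[0],R=c[1],t=c[2])
s=ctrl.get_state();print(s['position'],s['qd'])
E
```

```text
4.25 [ 0.4677 -0.3698  0.2031] 0.27839261308728086 62.82275679189933
[ 0.4676 -0.3697  0.2028] [ 0.0014  0.0037 -0.0008  0.0041  0.0003 -0.0003 -0.0005]
```

View pics/w2.png

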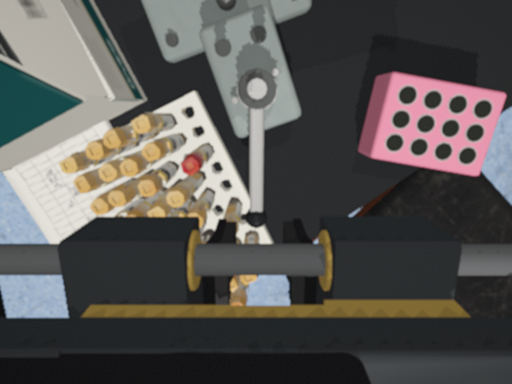

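```bash
python3 - <<'E'
from h import *
np.set_printoptions(precision=4,suppress=True)
w=np.load('w2.npz');c=(w['K'],w['R'],w['t'])
k=onz('w',(257,89),.087,c);b=onz('w',(255.5,218),.08,c);m=onz('w',(256.5,160),.08,c);print(k,b,m,np.degrees(np.arctan2(*(b-k)[1::-1]))%360, np.linalg.norm((b-k)[:2]))
print(onz('w',(232,210),.1,c),onz('w',(235,205),.06,c))
E
```

```text
[ 0.5025 -0.2981  0.087 ] [ 0.4507 -0.3955  0.08  ] [ 0.4755 -0.3494  0.08  ] 242.00147522923407 0.11030199680105275
[ 0.44   -0.3744  0.1   ] [ 0.436  -0.3812  0.06  ]
```

>>> step_arm --pt "0 0 0 0 -2.5 30 24" --pt "0 0 0 0 -2.5 60 24" --pt "0 0 0 0 -2.5 90 24" --pt "0 0 0 0 -2.5 120 24" --pt "0 0 0 0 -2.5 140 24" --pt "0 0 0 0 -2.5 140 24" --pt "0 0 0 0 -2.5 140 24" --pt "0 0 0 0 -2.5 140 24"

```text
time: 5.3
position: [0.466, -0.369, 0.0636]
tool_rot: [2.68, 1.636, 0.002]
ft_force: [0.5, 0.5, -0.8]
grip_width: 0.277
```

```bash
python3 - <<'E'
from h import *
from bench import ctrl
np.set_printoptions(precision=4,suppress=True)
s=ctrl.get_state();R0=Ro.from_rotvec(s['tool_rot']).as_matrix();print(s['time'],s['position'],s['grip_width'],np.degrees(np.arctan2(R0[1,0],R0[0,0])),s['ft_force'])
for n in('wrist','scene','side'):
    cv2.imwrite(f'pics/{n}3.png',optics.get_image(n)[:,:,::-1])
crop('pics/wrist3.png',150,150,200,110,4,'pics/w3c.png')
crop('pics/scene3.png',235,165,110,120,5,'pics/c3c.png')
E
```

```text
5.3 [ 0.466  -0.369   0.0636] 0.2774345427735933 62.81738284133556 [ 0.4818  0.5412 -0.8425]
```

View pics/w3c.png

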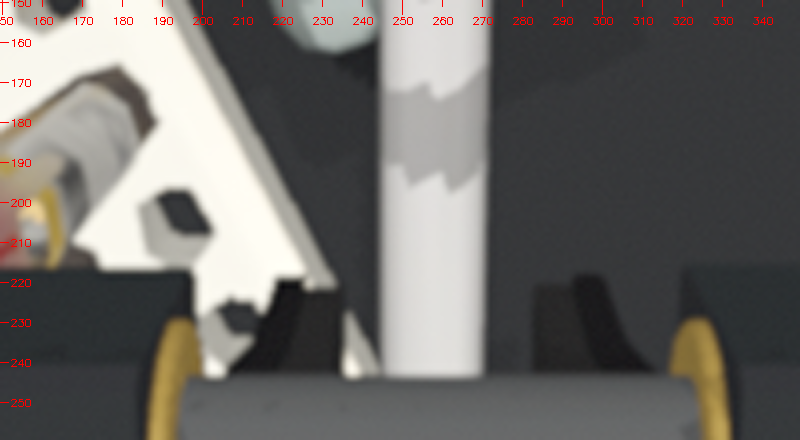

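View pics/c3c.png

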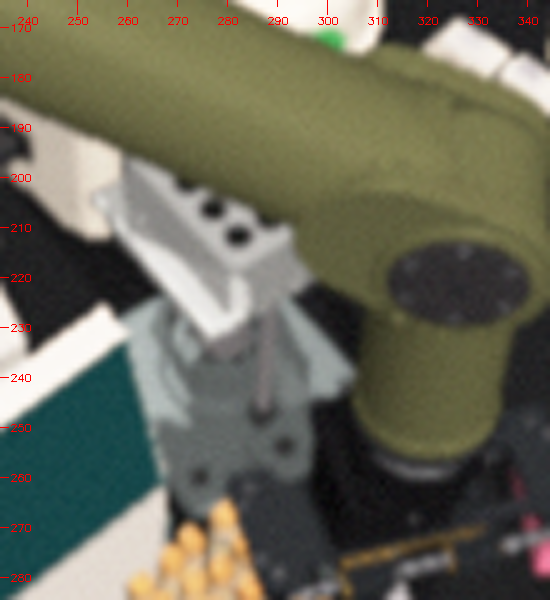

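View pics/side3.png

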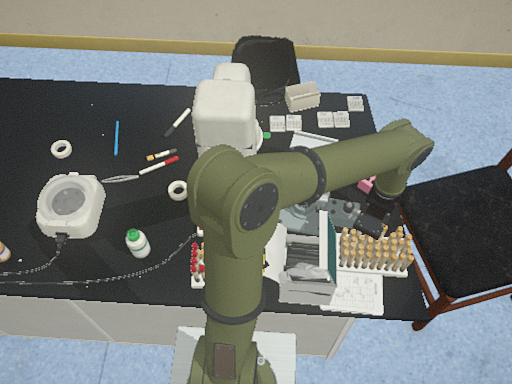

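>>> step_arm --pt "0 0 -7 0.6 9.7 0 24" --pt "0 0 -14 2.4 19.4 0 24" --pt "0 0 -21.2 5.4 28.9 0 24" --pt "0 0 -21.2 5.4 28.9 0 24" --pt "0 0 -21.2 5.4 28.9 0 24" --pt "0 0 -21.2 5.4 28.9 0 24" --pt "0 0 -21.2 5.4 28.9 0 24" --pt "0 0 -21.2 5.4 28.9 0 24"

```text
time: 6.45
position: [0.4934, -0.3767, 0.0623]
tool_rot: [2.335, 2.102, 0.0]
ft_force: [0.4, -0.9, 0.2]
grip_width: 0.275
```

```bash
cat > look.py <<'E'
import sys
from h import *
from bench import ctrl
np.set_printoptions(precision=4,suppress=True)
k=sys.argv[1]
s=ctrl.get_state();R0=Ro.from_rotvec(s['tool_rot']).as_matrix()
a=np.degrees(np.arctan2(R0[1,0],R0[0,0]))
print(s['time'],s['position'],'theta_tool',np.radians(a-62.8),s['ft_force'])
im=optics.get_image('scene')[:,:,::-1];cv2.imwrite(f'pics/scene{k}.png',im)
crop(f'pics/scene{k}.png',235,165,110,120,5,f'pics/c{k}.png')
if len(sys.argv)>2:
    cv2.imwrite(f'pics/wrist{k}.png',optics.get_image('wrist')[:,:,::-1])
E
python3 look.py 4 w
```

```text
6.45 [ 0.4934 -0.3767  0.0623] theta_tool 0.37006895304812015 [ 0.4076 -0.898   0.2124]
```

View pics/c4.png

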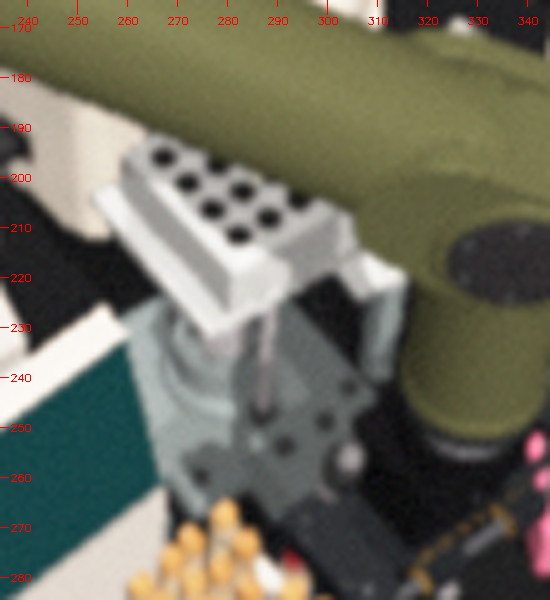

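View pics/wrist4.png

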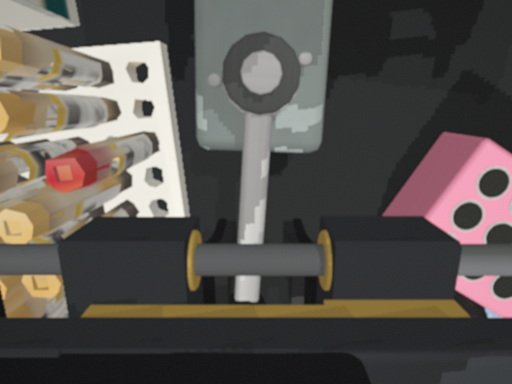

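>>> step_arm --pt "0 0 -2.9 0.1 4 0 24" --pt "0 0 -5.7 0.4 8 0 24" --pt "0 0 -5.7 0.4 8 0 24" --pt "0 0 -5.7 0.4 8 0 24" --pt "0 0 -5.7 0.4 8 0 24" --pt "0 0 -5.7 0.4 8 0 24" --pt "0 0 -5.7 0.4 8 0 24" --pt "0 0 -5.7 0.4 8 0 24"

```text
time: 7.55
position: [0.5011, -0.3773, 0.0622]
tool_rot: [-2.227, -2.216, 0.0]
ft_force: [-2.3, -0.6, 0.9]
grip_width: 0.279
```

```bash
cat > trk.py <<'E'
from h import *
def sink(path,ref='pics/scene4.png',box=(254,198,286,228)):
    A=cv2.cvtColor(cv2.imread(ref),6).astype(np.float32);B=cv2.cvtColor(cv2.imread(path),6).astype(np.float32)
    x0,y0,x1,y1=box;T=A[y0:y1,x0:x1];X=np.array([.465,-.2,.19]);p0=px('scene',X);best=[]
    for d in np.arange(-3,100,.5):
        sh=px('scene',X-[0,0,d/1000])-p0
        W=cv2.getRectSubPix(B,(x1-x0,y1-y0),((x0+x1-1)/2+sh[0],(y0+y1-1)/2+sh[1]))
        best.append((cv2.matchTemplate(W,T,cv2.TM_CCOEFF_NORMED)[0,0],d))
    b=max(best);return b[1],round(float(b[0]),3)
E
cat >> look.py <<'E'
from trk import sink
print('sink mm',sink(f'pics/scene{k}.png'))
E
python3 look.py 5
```

```text
7.55 [ 0.5011 -0.3773  0.0622] theta_tool 0.4695662009598065 [-2.2706 -0.5959  0.9086]
sink mm (np.float64(-0.5), 0.989)
```

>>> step_arm --pt "0 0 -2.9 0.1 4 0 24" --pt "0 0 -5.7 0.4 8 0 24" --pt "0 0 -5.7 0.4 8 0 24" --pt "0 0 -5.7 0.4 8 0 24" --pt "0 0 -5.7 0.4 8 0 24" --pt "0 0 -5.7 0.4 8 0 24" --pt "0 0 -5.7 0.4 8 0 24" --pt "0 0 -5.7 0.4 8 0 24"

```text
time: 8.6
position: [0.5096, -0.3767, 0.0623]
tool_rot: [2.114, 2.324, 0.001]
ft_force: [-0.2, 1.3, -0.2]
grip_width: 0.275
```

```bash
python3 look.py 6
```

```text
8.6 [ 0.5096 -0.3767  0.0623] theta_tool 0.5694525486539522 [-0.1691  1.3471 -0.1623]
sink mm (np.float64(11.0), 0.903)
```

View pics/c6.png

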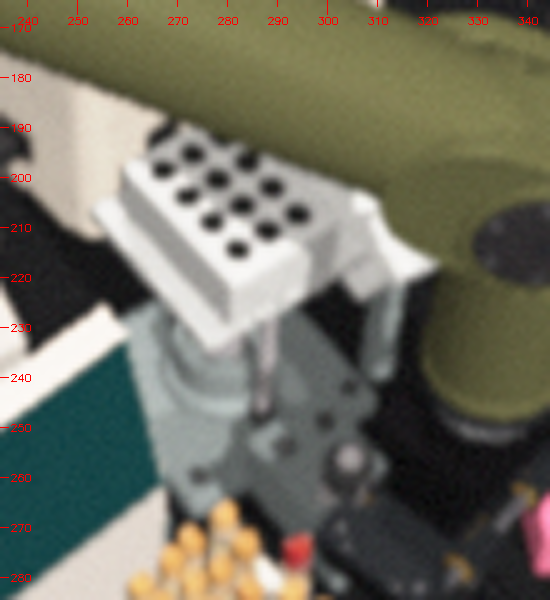

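>>> step_arm --pt "0 0 0 0 0 0 24" --pt "0 0 0 0 0 0 24" --pt "0 0 0 0 0 0 24" --pt "0 0 0 0 0 0 24" --pt "0 0 0 0 0 0 24" --pt "0 0 0 0 0 0 24" --pt "0 0 0 0 0 0 24" --pt "0 0 0 0 0 0 24"

```text
time: 9.65
position: [0.5093, -0.3769, 0.0623]
tool_rot: [2.114, 2.324, 0.0]
ft_force: [-0.7, -0.2, -0.2]
grip_width: 0.276
```

```bash
python3 look.py 7; python3 - <<'E'
from trk import *
print(sink('pics/scene7.png',box=(262,192,286,228)),sink('pics/scene7.png',box=(254,203,284,234)))
E
```

```text
9.65 [ 0.5093 -0.3769  0.0623] theta_tool 0.5693097508093362 [-0.744  -0.2091 -0.1917]
sink mm (np.float64(27.5), 0.746)
(np.float64(31.0), 0.86) (np.float64(23.5), 0.661)
```

View pics/c7.png

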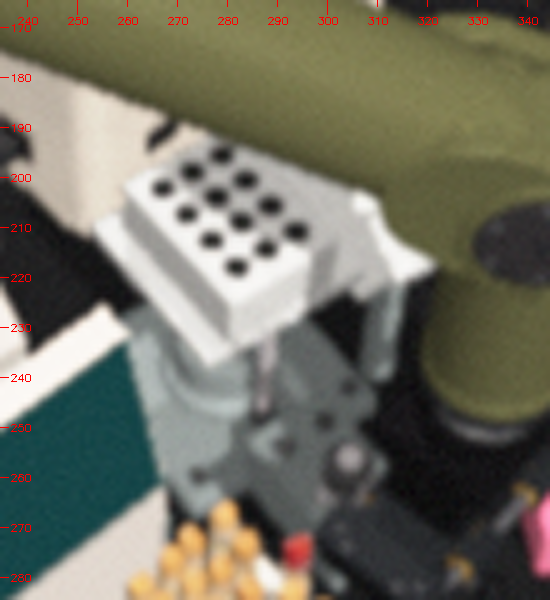

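```bash
cat > wells.py <<'E'
from h import *
def wells(path,y0=185,y1=262):
    g=cv2.cvtColor(cv2.imread(path),6)[y0:y1,255:305]
    g=cv2.resize(g,None,fx=4,fy=4,interpolation=cv2.INTER_CUBIC)
    b=(g<70).astype(np.uint8)
    n,l,st,c=cv2.connectedComponentsWithStats(b)
    return [(round((x+.5)/4-.5+255,2),round((y+.5)/4-.5+y0,2),int(s[4])) for (x,y),s in zip(c[1:],st[1:]) if 80<s[4]<420 and s[2]<30 and s[3]<26]
E
python3 - <<'E'
from wells import *
X=np.array([.4895,-.2077,.236])
for d in (0,.03,.06):print(px('scene',X-[0,0,d]))
for k in (0,4,6,7):print(k,sorted(wells(f'pics/scene{k}.png')))
E
```

```text
[282.07633333 211.29001302]
[281.71382459 217.56698591]
[281.3644458  223.61660876]
0 [(np.float64(300.79), np.float64(260.06), 91)]
4 [(np.float64(267.33), np.float64(196.08), 105), (np.float64(272.13), np.float64(201.18), 106), (np.float64(277.09), np.float64(206.5), 113), (np.float64(278.31), np.float64(196.73), 237), (np.float64(282.33), np.float64(211.57), 93), (np.float64(283.06), np.float64(202.89), 118), (np.float64(286.82), np.float64(247.97), 192), (np.float64(288.34), np.float64(208.27), 122), (np.float64(291.5), np.float64(253.86), 165), (np.float64(294.7), np.float64(203.67), 266), (np.float64(299.57), np.float64(248.87), 140)]
6 [(np.float64(273.12), np.float64(195.33), 100), (np.float64(278.05), np.float64(200.47), 118), (np.float64(279.06), np.float64(191.71), 143), (np.float64(282.99), np.float64(205.6), 109), (np.float64(284.58), np.float64(196.06), 209), (np.float64(286.88), np.float64(248.13), 99), (np.float64(288.08), np.float64(210.61), 95), (np.float64(288.92), np.float64(202.11), 101), (np.float64(294.04), np.float64(207.42), 120), (np.float64(299.61), np.float64(248.81), 144)]
7 [(np.float64(273.05), np.float64(198.91), 97), (np.float64(277.89), np.float64(203.93), 106), (np.float64(278.97), np.float64(195.5), 105), (np.float64(282.81), np.float64(208.89), 88), (np.float64(283.64), np.float64(200.6), 102), (np.float64(286.86), np.float64(248.22), 97), (np.float64(288.64), np.float64(205.72), 110), (np.float64(293.8), np.float64(210.87), 104), (np.float64(299.54), np.float64(248.82), 145)]
```

>>> step_arm --pt "0 0 0 0 0 0 24" --pt "0 0 0 0 0 0 24" --pt "0 0 0 0 0 0 24" --pt "0 0 0 0 0 0 24" --pt "0 0 0 0 0 0 24" --pt "0 0 0 0 0 0 24" --pt "0 0 0 0 0 0 24" --pt "0 0 0 0 0 0 24"

```text
time: 10.7
position: [0.5093, -0.3769, 0.0623]
tool_rot: [2.114, 2.324, 0.0]
ft_force: [-0.4, -0.7, 0.7]
grip_width: 0.274
```

```bash
python3 look.py 8; python3 - <<'E'
from wells import *
print([w[:2] for w in sorted(wells('pics/scene8.png'))])
E
```

```text
10.7 [ 0.5093 -0.3769  0.0623] theta_tool 0.5692705230128832 [-0.4402 -0.6506  0.6921]
sink mm (np.float64(45.0), 0.632)
[(np.float64(272.93), np.float64(202.31)), (np.float64(277.82), np.float64(207.14)), (np.float64(278.71), np.float64(198.96)), (np.float64(283.55), np.float64(203.97)), (np.float64(287.07), np.float64(248.13)), (np.float64(288.35), np.float64(209.09)), (np.float64(293.58), np.float64(213.95)), (np.float64(299.61), np.float64(248.84))]
```

View pics/c8.png

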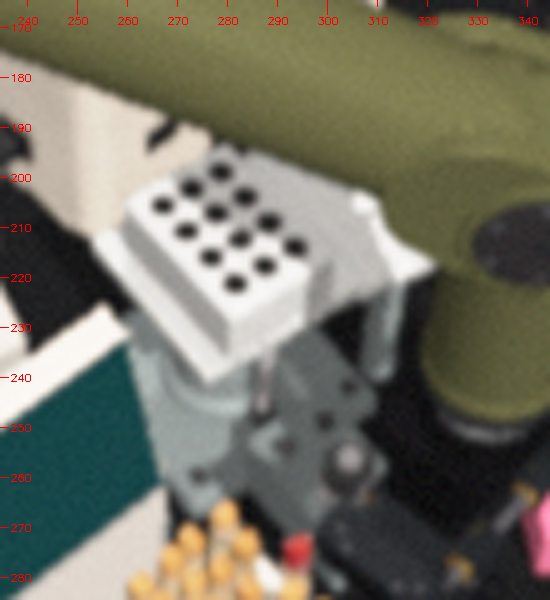

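>>> step_arm --pt "0 0 0 0 0 0 24" --pt "0 0 0 0 0 0 24" --pt "0 0 0 0 0 0 24" --pt "0 0 10.5 1.3 -14.6 0 24" --pt "0 0 21 5.3 -28.7 0 24" --pt "0 0 21 5.3 -28.7 0 24" --pt "0 0 21 5.3 -28.7 0 24" --pt "0 0 21 5.3 -28.7 0 24"

```text
time: 11.75
position: [0.4804, -0.3745, 0.0622]
tool_rot: [-2.5, -1.902, 0.0]
ft_force: [0.4, 0.1, -0.6]
grip_width: 0.273
```

```bash
python3 look.py 9 w; python3 - <<'E'
from wells import *
print([w[:2] for w in sorted(wells('pics/scene9.png'))])
E
```

```text
11.75 [ 0.4804 -0.3745  0.0622] theta_tool 0.20458036226129045 [ 0.3662  0.0955 -0.6024]
sink mm (np.float64(55.0), 0.582)
[(np.float64(267.16), np.float64(207.65)), (np.float64(272.87), np.float64(204.34)), (np.float64(274.56), np.float64(259.92)), (np.float64(277.64), np.float64(209.31)), (np.float64(279.05), np.float64(200.1)), (np.float64(282.43), np.float64(214.35)), (np.float64(283.41), np.float64(205.9)), (np.float64(286.68), np.float64(248.06)), (np.float64(287.53), np.float64(219.6)), (np.float64(288.32), np.float64(211.06)), (np.float64(291.44), np.float64(253.78)), (np.float64(293.29), np.float64(216.16))]
```

View pics/c9.png

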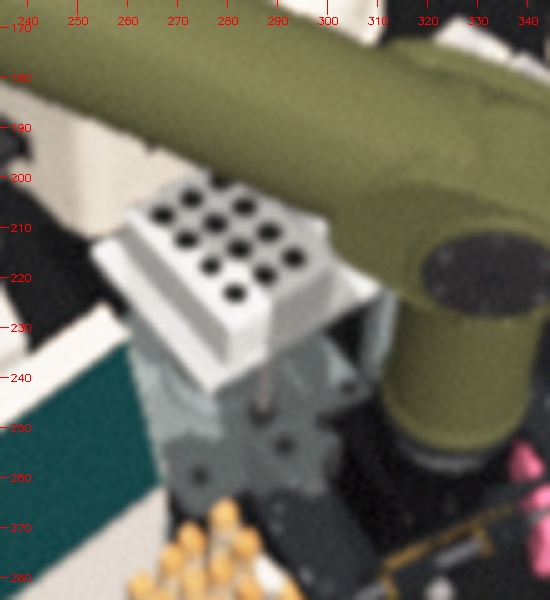

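View pics/wrist9.png

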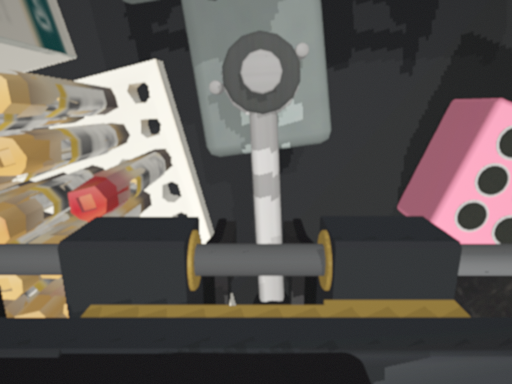

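>>> step_arm --pt "0 0 0 0 0 -50 24" --pt "0 0 0 0 0 -110 24" --pt "0 0 0 0 0 -170 24" --pt "0 0 0 20 0 -215 24" --pt "0 0 0 75 0 -228 24" --pt "0 0 0 130 0 -228 24" --pt "0 0 0 155 0 -228 24" --pt "0 0 0 155 0 -228 24"

```text
time: 12.85
position: [0.5229, -0.2224, 0.2902]
tool_rot: [-2.496, -1.906, -0.001]
ft_force: [-1.0, -0.3, 0.5]
grip_width: 0.273
```

```bash
cat > wlook.py <<'E'
import sys
from h import *
from bench import ctrl
np.set_printoptions(precision=4,suppress=True)
k=sys.argv[1];c=cal('wrist');s=ctrl.get_state();im=optics.get_image('wrist')[:,:,::-1]
cv2.imwrite(f'pics/wrist{k}.png',im);np.savez(f'w{k}.npz',K=c[0],R=c[1],t=c[2])
print(s['time'],s['position'],s['tool_rot'],np.abs(s['qd']).max(),s['grip_width'],s['ft_force'])
E
python3 wlook.py 10
```

```text
12.85 [ 0.5229 -0.2224  0.2902] [-2.4963 -1.9064 -0.0008] 0.05578252700852236 0.2726627163962118 [-0.9642 -0.3392  0.479 ]
```

>>> step_arm --pt "0 0 0 5 27 0 24" --pt "0 0 0 10 54 0 24" --pt "0 0 0 15 82 0 24" --pt "0 0 0 20 109 0 24" --pt "0 0 0 20 109 0 24" --pt "0 0 0 20 109 0 24" --pt "0 0 0 20 109 0 24" --pt "0 0 0 20 109 0 24"

```text
time: 13.9
position: [0.6317, -0.2354, 0.2909]
tool_rot: [2.502, 1.899, 0.001]
ft_force: [-0.4, 0.0, -0.8]
grip_width: 0.275
```

```bash
python3 wlook.py 11
```

```text
13.9 [ 0.6317 -0.2354  0.2909] [2.5024 1.8989 0.0013] 0.004350294497134429 0.27525971805376975 [-0.3816  0.0391 -0.8269]
```

View pics/wrist10.png

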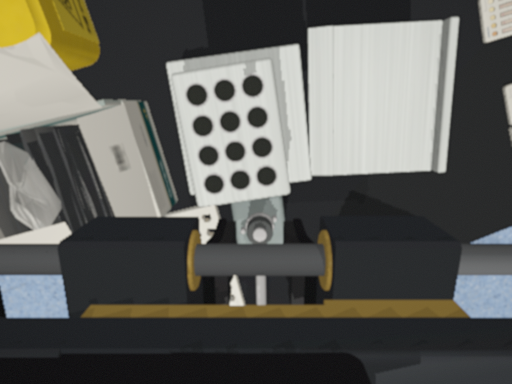

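View pics/wrist11.png

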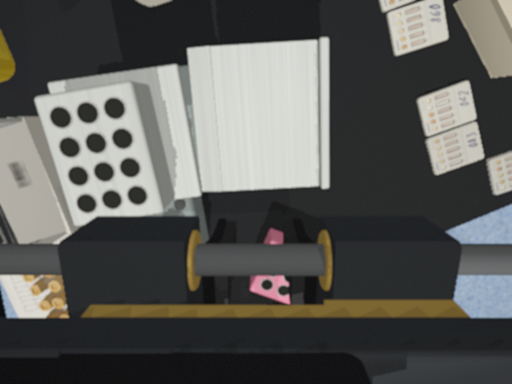

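```bash
python3 - <<'E'
from h import *
crop('pics/wrist10.png',270,10,65,185,3.2,'pics/a1.png');crop('pics/wrist10.png',420,10,45,185,3.2,'pics/a2.png')
crop('pics/wrist11.png',160,30,55,175,3.2,'pics/a3.png');crop('pics/wrist11.png',300,30,40,175,3.2,'pics/a4.png')
ims=[cv2.imread(f'pics/a{i}.png') for i in (1,2,3,4)];H=max(i.shape[0] for i in ims)
cv2.imwrite('pics/a.png',np.hstack([cv2.copyMakeBorder(i,0,H-i.shape[0],0,6,0) for i in ims]));print(cv2.imread('pics/a.png').shape)
E
```

```text
(592, 680, 3)
```

View pics/a.png

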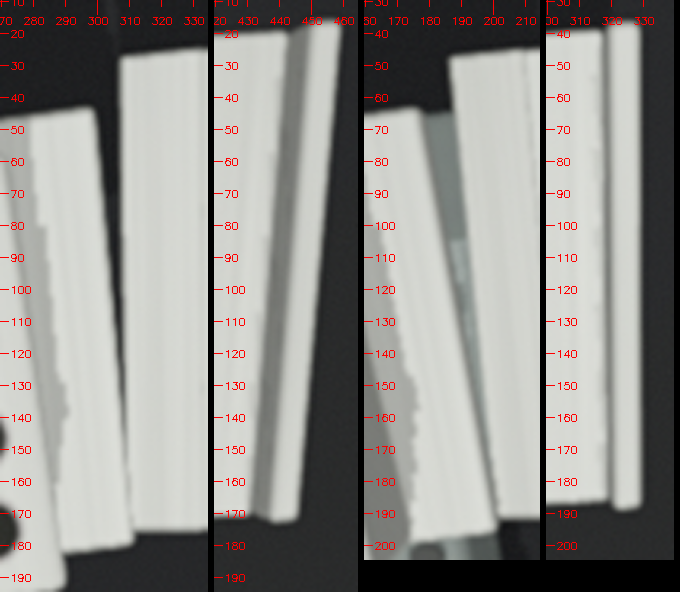

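```bash
python3 - <<'E'
from h import *
np.set_printoptions(precision=4,suppress=True)
w=np.load('w10.npz');a=(w['K'],w['R'],w['t']);w=np.load('w11.npz');b=(w['K'],w['R'],w['t'])
P={}
for n,x,y in (('PR',(311,179),(201,196)),('PL',(299,44),(176,63.5)),('LR',(311,175),(202,191)),('LL',(307.5,27.5),(187,48)),('footR',(434,170.5),(319.5,187)),('stopTopR',(447,172),(329.5,188.5)),('footL',(442.5,20),(318,40))):
    p,e=tri('a',x,'b',y,a,b);P[n]=p;print(n,p,round(e*1000,2))
for s,t in (('PR','PL'),('LR','LL'),('footR','footL')):
    d=P[t]-P[s];print(s,t,np.linalg.norm(d[:2]),np.degrees(np.arctan2(-d[0],d[1])))
E
```

```text
PR [ 0.5708 -0.2387  0.1317] 0.9
PL [ 0.5879 -0.1162  0.1346] 0.54
LR [ 0.5722 -0.2355  0.1272] 0.02
LL [ 0.6    -0.1041  0.1242] 0.49
footR [ 0.6853 -0.26    0.137 ] 0.61
stopTopR [ 0.6932 -0.2619  0.1449] 0.3
footL [ 0.7159 -0.13    0.1273] 0.43
PR PL 0.1236770048233485 -7.972738692788369
LR LL 0.1343322968849386 -11.953533130194527
footR footL 0.1335160404702299 -13.249627309895772
```

>>> step_arm --pt "0 0 0 0 35 0 24" --pt "0 0 0 0 70 0 24" --pt "0 0 0 0 90 0 24" --pt "0 0 0 0 90 0 24" --pt "0 0 0 0 90 0 24" --pt "0 0 0 0 90 0 24" --pt "0 0 0 0 90 0 24" --pt "0 0 0 0 90 0 24"

```text
time: 14.95
position: [0.7188, -0.259, 0.2908]
tool_rot: [2.502, 1.9, 0.001]
ft_force: [0.4, 0.1, 0.2]
grip_width: 0.275
```

```bash
python3 wlook.py 12
```

```text
14.95 [ 0.7188 -0.259   0.2908] [2.5018 1.8998 0.001 ] 0.00514058778973035 0.27520509443792013 [0.4312 0.115  0.1768]
```

>>> step_arm --pt "0 0 0 0 -50 0 24" --pt "0 0 0 0 -100 0 24" --pt "0 0 0 0 -150 0 24" --pt "0 0 0 0 -200 0 24" --pt "0 0 0 0 -220 0 24" --pt "0 0 0 0 -220 0 24" --pt "0 0 0 0 -220 0 24" --pt "0 0 0 0 -220 0 24"

```text
time: 16.0
position: [0.5078, -0.2003, 0.29]
tool_rot: [2.502, 1.9, -0.001]
ft_force: [0.1, 0.6, 0.0]
grip_width: 0.275
```

```bash
python3 wlook.py 13; python3 - <<'E'
import cv2,numpy as np
cv2.imwrite('pics/b13.png',np.vstack([cv2.imread(f'pics/wrist{k}.png')[:225] for k in(12,13)]))
E
```

```text
16.0 [ 0.5078 -0.2003  0.29  ] [ 2.5018  1.8996 -0.0013] 0.0035409597956309073 0.27481187784440714 [0.0871 0.5511 0.0452]
```

View pics/b13.png

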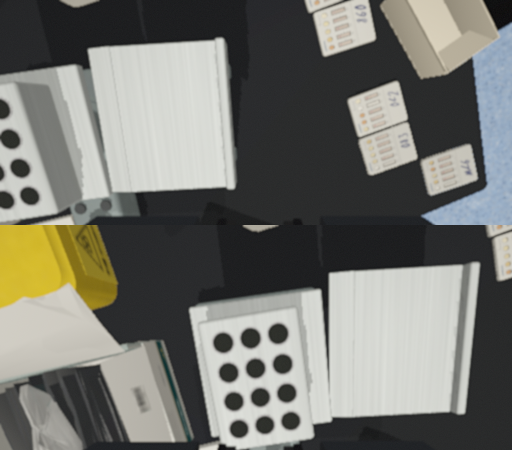

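```bash
python3 - <<'E'
from h import *
crop('pics/wrist12.png',65,30,55,175,3.2,'pics/a1.png');crop('pics/wrist12.png',205,30,40,175,3.2,'pics/a2.png')
crop('pics/wrist13.png',300,30,45,175,3.2,'pics/a3.png');crop('pics/wrist13.png',445,30,40,175,3.2,'pics/a4.png')
ims=[cv2.imread(f'pics/a{i}.png') for i in (1,2,3,4)];H=max(i.shape[0] for i in ims)
cv2.imwrite('pics/a13.png',np.hstack([cv2.copyMakeBorder(i,0,H-i.shape[0],0,6,0) for i in ims]))
E
```

```text
(no output)
```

View pics/a13.png

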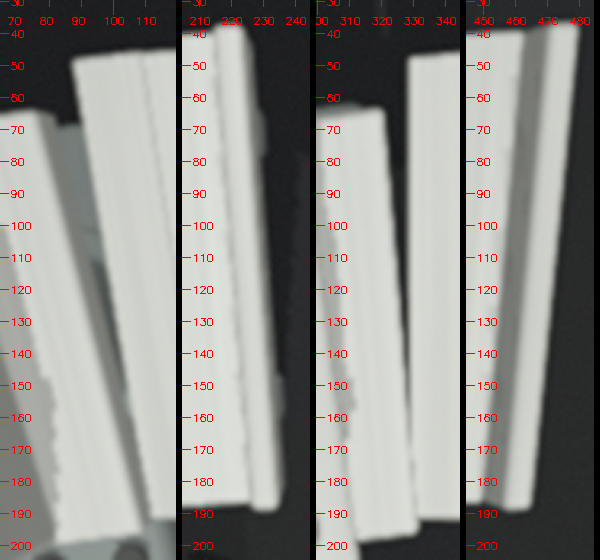

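```bash
python3 - <<'E'
from h import *
np.set_printoptions(precision=4,suppress=True)
C={};G={}
G[11]=dict(PL=(176,63.5),PR=(201,196),LL=(187,48),LR=(202,191),SR=(329.5,188.5),SL=(329,39))
G[12]=dict(PL=(77,65),PR=(108.5,196),LL=(88,49),LR=(112,191.5),SR=(235.5,188),SL=(224,38))
G[13]=dict(PL=(321,63.5),PR=(331.5,196.5),LL=(328.5,48),LR=(331.5,191.5),SR=(468,188.5),SL=(479.5,37))
for k in G:
    w=np.load(f'w{k}.npz');C[k]=(w['K'],w['R'],w['t'])
    g=cv2.cvtColor(cv2.imread(f'pics/wrist{k}.png'),6)
    p=np.array(list(G[k].values()),np.float32).reshape(-1,1,2)
    q=cv2.cornerSubPix(g,p.copy(),(3,3),(-1,-1),(3,50,.01)).reshape(-1,2)
    print(k,[(n,*np.round(v,1)) for n,v in zip(G[k],q)])
    for n,v in zip(list(G[k]),q): G[k][n+'s']=v
def multi(n,ks):
    A=np.zeros((3,3));b=np.zeros(3);D=[]
    for k in ks:
        o,d=ray('',G[k][n],C[k]);d/=np.linalg.norm(d);M=np.eye(3)-np.outer(d,d);A+=M;b+=M@o
    X=np.linalg.solve(A,b);return X,[np.round(px('',X,C[k])-G[k][n],1) for k in ks]
P={}
for n in ('PL','PR','LL','LR','SR','SL'):
  for s in ('','s'):
    X,e=multi(n+s,(11,12,13));P[n+s]=X;print(n+s,X,[list(v) for v in e], '12-13:',multi(n+s,(12,13))[0][2].round(4))
for t,u in(('PL','PR'),('LL','LR'),('SL','SR')):
  for s in('','s'):
    d=P[t+s]-P[u+s];print(t,np.linalg.norm(d[:2]),np.degrees(np.arctan2(-d[0],d[1])))
E
```

```text
11 [('PL', np.float32(175.5), np.float32(63.2)), ('PR', np.float32(201.0), np.float32(196.0)), ('LL', np.float32(186.4), np.float32(47.5)), ('LR', np.float32(201.5), np.float32(191.7)), ('SR', np.float32(328.8), np.float32(187.5)), ('SL', np.float32(328.1), np.float32(36.9))]
12 [('PL', np.float32(74.0), np.float32(63.8)), ('PR', np.float32(107.0), np.float32(197.0)), ('LL', np.float32(87.2), np.float32(48.4)), ('LR', np.float32(112.0), np.float32(191.5)), ('SR', np.float32(234.2), np.float32(188.5)), ('SL', np.float32(222.8), np.float32(37.4))]
13 [('PL', np.float32(320.4), np.float32(63.8)), ('PR', np.float32(330.7), np.float32(196.5)), ('LL', np.float32(328.6), np.float32(47.4)), ('LR', np.float32(332.2), np.float32(191.8)), ('SR', np.float32(468.0), np.float32(188.5)), ('SL', np.float32(479.3), np.float32(37.2))]
PL [ 0.5882 -0.1161  0.1328] [[np.float64(0.8), np.float64(0.3)], [np.float64(-0.7), np.float64(-0.6)], [np.float64(-0.3), np.float64(0.4)]] 12-13: 0.1324
PLs [ 0.5876 -0.1158  0.1353] [[np.float64(-0.1), np.float64(0.2)], [np.float64(0.1), np.float64(0.2)], [np.float64(
[... 1145 characters left out ...]
9  0.1465] [[np.float64(0.9), np.float64(0.2)], [np.float64(-0.5), np.float64(-0.1)], [np.float64(-0.5), np.float64(-0.2)]] 12-13: 0.1464
SL [ 0.7227 -0.1326  0.1401] [[np.float64(-0.2), np.float64(-1.3)], [np.float64(0.2), np.float64(0.5)], [np.float64(-0.1), np.float64(0.8)]] 12-13: 0.1402
SLs [ 0.7219 -0.1319  0.1415] [[np.float64(-0.1), np.float64(0.0)], [np.float64(0.0), np.float64(0.2)], [np.float64(0.1), np.float64(-0.2)]] 12-13: 0.1415
PL 0.12356501972380038 -8.071636264271957
PL 0.12369214033202067 -8.064638644418178
LL 0.1338480118426852 -11.759884951787356
LL 0.1341395240181616 -11.594826644587275
SL 0.13230012806537886 -12.43277091086842
SL 0.13211512126941988 -12.495548758062139
```

```bash
python3 - <<'E'
from h import *
np.set_printoptions(precision=4,suppress=True)
for z in (.137,.142):
    l=onz('side',(294.8,130.3),z);r=onz('side',(338.3,140),z);d=l-r;print(l,r,np.linalg.norm(d),np.degrees(np.arctan2(-d[0],d[1])))
print(px('scene',[.7223,-.1322,.1408]),px('scene',[.7,-.1322,.1408]))
for X in ([.5726,-.2354,.1285],[.5998,-.104,.125],[.6938,-.2615,.1455],[.7223,-.132,.141],[.5879,-.116,.19],[.5706,-.2384,.19]):
    print(X,px('side',X),px('scene',X))
l=onz('side',(281.3,190.5),.19);r=onz('side',(327.3,198),.19);d=l-r;print(np.linalg.norm(d),np.degrees(np.arctan2(-d[0],d[1])))
E
python3 - <<'E'
import sys;sys.path.insert(0,'.')
from h import *
crop('pics/scene0.png',298,170,50,60,10,'pics/cs.png')
E
```

```text
[ 0.7248 -0.1325  0.137 ] [ 0.6961 -0.2637  0.137 ] 0.1343265222716753 -12.371755621709303
[ 0.7209 -0.1323  0.142 ] [ 0.6922 -0.2629  0.142 ] 0.13374646455898379 -12.371755621709301
[315.5907 178.1369] [310.9633 181.511 ]
[0.5726, -0.2354, 0.1285] [328.9198 175.5917] [306.4041 223.3592]
[0.5998, -0.104, 0.125] [283.7127 166.1171] [283.123  195.3678]
[0.6938, -0.2615, 0.1455] [337.9706 138.8493] [339.5932 204.215 ]
[0.7223, -0.132, 0.141] [294.6988 130.1353] [315.5524 178.0639]
[0.5879, -0.116, 0.19] [288.7503 156.9178] [283.8263 186.3093]
[0.5706, -0.2384, 0.19] [332.6807 164.2578] [308.2871 212.2177]
0.12394592826692173 -7.252678788984577
```

View pics/cs.png

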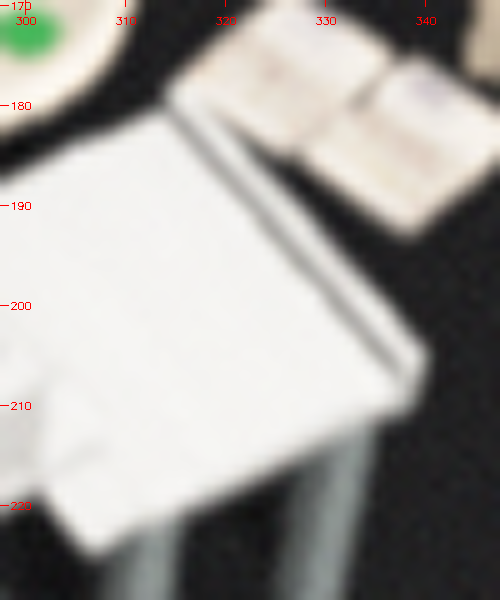

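>>> step_arm --pt "0 0 0 -60 8 0 24" --pt "0 0 0 -120 16 0 24" --pt "0 0 0 -175 24 15 24" --pt "0 0 0 -175 24 70 24" --pt "0 0 0 -175 24 120 24" --pt "0 0 0 -175 24 140 24" --pt "0 0 0 -175 24 140 24" --pt "0 0 0 -175 24 140 24"

```text
time: 17.05
position: [0.4845, -0.3761, 0.1524]
tool_rot: [2.499, 1.898, 0.002]
ft_force: [-0.2, -0.4, 0.6]
grip_width: 0.273
```

```bash
python3 look.py 14 w
```

```text
17.05 [ 0.4845 -0.3761  0.1524] theta_tool 0.2031313554876626 [-0.1763 -0.424   0.6434]
sink mm (np.float64(55.0), 0.539)
```

View pics/wrist14.png

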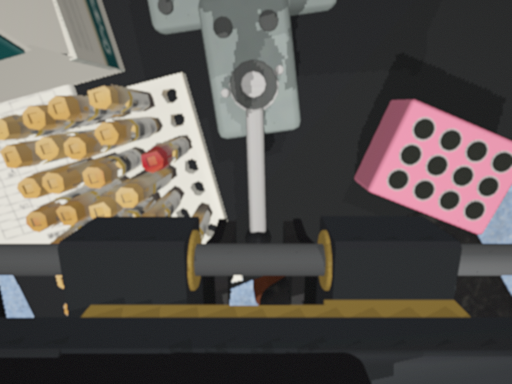

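View pics/c14.png

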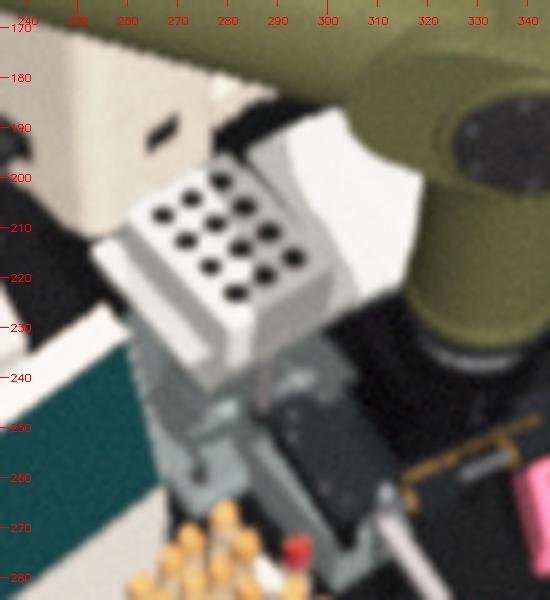

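>>> step_arm --pt "0 0 0 0 0 45 24" --pt "0 0 0 0 0 90 24" --pt "0 0 0 0 0 90 24" --pt "0 0 0 0 0 90 24" --pt "0 0 -7 1 8 90 24" --pt "0 0 -13.6 2.6 15.2 90 24" --pt "0 0 -13.6 2.6 15.2 90 24" --pt "0 0 -13.6 2.6 15.2 90 24"

```text
time: 18.15
position: [0.4994, -0.3774, 0.062]
tool_rot: [2.26, 2.179, 0.002]
ft_force: [-0.6, -0.2, -0.6]
grip_width: 0.278
```

```bash
python3 look.py 15;python3 - <<'E'
from wells import *
for k in(9,14,15):print([w[:2] for w in sorted(wells(f'pics/scene{k}.png'))])
E
```

```text
18.15 [ 0.4994 -0.3774  0.062 ] theta_tool 0.4381416964062796 [-0.5734 -0.2391 -0.5928]
sink mm (np.float64(55.0), 0.567)
[(np.float64(267.16), np.float64(207.65)), (np.float64(272.87), np.float64(204.34)), (np.float64(274.56), np.float64(259.92)), (np.float64(277.64), np.float64(209.31)), (np.float64(279.05), np.float64(200.1)), (np.float64(282.43), np.float64(214.35)), (np.float64(283.41), np.float64(205.9)), (np.float64(286.68), np.float64(248.06)), (np.float64(287.53), np.float64(219.6)), (np.float64(288.32), np.float64(211.06)), (np.float64(291.44), np.float64(253.78)), (np.float64(293.29), np.float64(216.16))]
[(np.float64(267.05), np.float64(191.33)), (np.float64(283.42), np.float64(205.91)), (np.float64(287.45), np.float64(219.67)), (np.float64(288.31), np.float64(211.05)), (np.float64(293.29), np.float64(216.16))]
[(np.float64(267.72), np.float64(190.4)), (np.float64(272.8), np.float64(204.32)), (np.float64(277.66), np.float64(209.16)), (np.float64(278.6), np.float64(200.91)), (np.float64(283.43), np.float64(205.93)), (np.float64(286.94), np.float64(247.93)), (np.float64(288.33), np.float64(211.07)), (np.float64(291.45), np.float64(253.77)), (np.float64(293.34), np.float64(216.13)), (np.float64(299.6), np.float64(248.86))]
```

>>> step_arm --pt "0 0 -5.7 0.4 8 0 24" --pt "0 0 -5.7 0.4 8 0 24" --pt "0 0 -5.7 0.4 8 0 24" --pt "0 0 -5.7 0.4 8 0 24" --pt "0 0 4.5 0.2 -6.3 0 24" --pt "0 0 8 0.8 -11.1 0 24" --pt "0 0 8 0.8 -11.1 0 24" --pt "0 0 8 0.8 -11.1 0 24"

```text
time: 19.2
position: [0.4881, -0.375, 0.0604]
tool_rot: [2.405, 2.022, 0.001]
ft_force: [1.8, 2.1, 0.0]
grip_width: 0.277
```

```bash
python3 look.py 16;python3 - <<'E'
from wells import *
for k in(15,16):print([w[:2] for w in sorted(wells(f'pics/scene{k}.png'))])
E
```

```text
19.2 [ 0.4881 -0.375   0.0604] theta_tool 0.30198519052718764 [1.763  2.0824 0.0117]
sink mm (np.float64(61.5), 0.541)
[(np.float64(267.72), np.float64(190.4)), (np.float64(272.8), np.float64(204.32)), (np.float64(277.66), np.float64(209.16)), (np.float64(278.6), np.float64(200.91)), (np.float64(283.43), np.float64(205.93)), (np.float64(286.94), np.float64(247.93)), (np.float64(288.33), np.float64(211.07)), (np.float64(291.45), np.float64(253.77)), (np.float64(293.34), np.float64(216.13)), (np.float64(299.6), np.float64(248.86))]
[(np.float64(266.17), np.float64(191.55)), (np.float64(272.83), np.float64(205.41)), (np.float64(274.51), np.float64(259.88)), (np.float64(277.66), np.float64(210.45)), (np.float64(278.53), np.float64(202.1)), (np.float64(283.34), np.float64(207.1)), (np.float64(286.69), np.float64(247.99)), (np.float64(288.16), np.float64(200.86)), (np.float64(288.23), np.float64(212.08)), (np.float64(291.47), np.float64(253.8)), (np.float64(293.19), np.float64(217.3)), (np.float64(299.47), np.float64(248.89)), (np.float64(301.47), np.float64(259.34)), (np.float64(303.72), np.float64(249.72))]
```

>>> step_arm --pt "0 0 7 0.6 -9.7 0 24" --pt "0 0 14 2.4 -19.4 0 24" --pt "0 0 20.7 5.2 -28.3 0 24" --pt "0 0 21.8 5.7 -29.7 0 24" --pt "0 0 22.9 6.3 -31.1 0 24" --pt "0 0 22.9 6.3 -31.1 0 24" --pt "0 0 22.9 6.3 -31.1 0 24" --pt "0 0 22.9 6.3 -31.1 0 24"

```text
time: 20.25
position: [0.4609, -0.3645, 0.0606]
tool_rot: [2.753, 1.505, 0.004]
ft_force: [7.6, -1.6, -4.5]
grip_width: 0.28
```

```bash
python3 look.py 17 w;python3 - <<'E'
from wells import *
for k in(17,):print([w[:2] for w in sorted(wells(f'pics/scene{k}.png'))])
E
```

```text
20.25 [ 0.4609 -0.3645  0.0606] theta_tool -0.09562211879339652 [ 7.64   -1.6051 -4.4704]
sink mm (np.float64(63.0), 0.502)
[(np.float64(267.07), np.float64(208.73)), (np.float64(271.81), np.float64(213.88)), (np.float64(273.58), np.float64(204.12)), (np.float64(274.52), np.float64(259.91)), (np.float64(276.62), np.float64(218.85)), (np.float64(277.65), np.float64(210.39)), (np.float64(281.58), np.float64(224.22)), (np.float64(282.42), np.float64(215.55)), (np.float64(283.08), np.float64(206.89)), (np.float64(286.8), np.float64(248.03)), (np.float64(287.34), np.float64(220.75)), (np.float64(288.36), np.float64(211.16))]
```

View pics/wrist17.png

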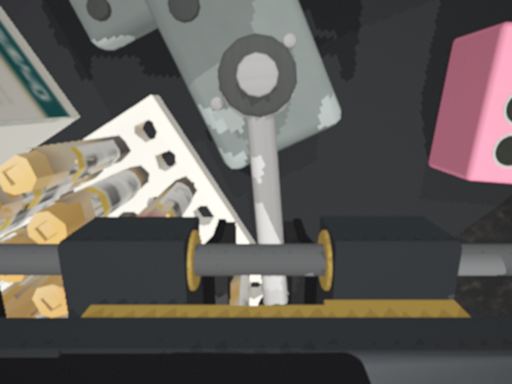

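>>> step_arm --pt "0 0 0.8 0 -1.5 0 24" --pt "0 0 1.2 0 -2.5 0 24" --pt "0 0 1.2 0 -2.5 0 24" --pt "0 0 1.2 0 -2.5 0 24" --pt "0 0 1.2 0 -2.5 0 24" --pt "0 0 1.2 0 -2.5 0 24" --pt "0 0 1.2 0 -2.5 0 24" --pt "0 0 1.2 0 -2.5 0 24"

```text
time: 21.35
position: [0.461, -0.3642, 0.0608]
tool_rot: [2.764, 1.474, 0.007]
ft_force: [14.5, -5.6, -11.1]
grip_width: 0.275
```

>>> step_arm --pt "0 0 0 0 4 0 24" --pt "0 0 0 0 8 0 24" --pt "0 0 0 0 8 -30 24" --pt "0 0 0 0 8 -80 24" --pt "0 0 0 0 8 -130 24" --pt "0 0 0 0 8 -180 24" --pt "0 0 0 0 8 -230 50" --pt "0 0 0 0 8 -230 50"

```text
time: 22.35
position: [0.4626, -0.3695, 0.2945]
tool_rot: [2.77, 1.469, 0.004]
ft_force: [1.1, -0.0, -0.2]
grip_width: 0.423
```

```bash
python3 wlook.py 18; python3 - <<'E'
from h import *
from bench import ctrl
s=ctrl.get_state();R0=Ro.from_rotvec(s['tool_rot']).as_matrix();p=s['position'];a0=np.degrees(np.arctan2(R0[1,0],R0[0,0]));print(p,a0)
T=[]
e=np.array([.4539,-.1676,.295])
for i in range(1,9):
    f=min(1,i/7);T.append((p+(e-p)*f,a0+(-6.5-a0)*f,50))
rows(p,R0,T)
E
```

```text
22.35 [ 0.4626 -0.3695  0.2945] [2.7704 1.4692 0.0041] 0.08912124684639004 0.42328182801624237 [ 1.0796 -0.0234 -0.2071]
[ 0.46194805 -0.36844689  0.29184115] 55.87961773539822
[0.1, 0.0, 8.9, 23.1, -17.0, -0.5, 50.0]
[0.1, 0.0, 17.8, 46.2, -34.1, -1.0, 50.0]
[0.1, -0.0, 26.7, 69.3, -51.1, -1.5, 50.0]
[0.1, -0.0, 35.6, 92.4, -68.2, -2.0, 50.0]
[0.1, -0.0, 44.6, 115.5, -85.2, -2.5, 50.0]
[0.1, -0.0, 53.5, 138.6, -102.3, -3.0, 50.0]
[0.1, -0.1, 62.4, 161.8, -119.3, -3.5, 50.0]
[0.1, -0.1, 62.4, 161.8, -119.3, -3.5, 50.0]
```

View pics/wrist18.png

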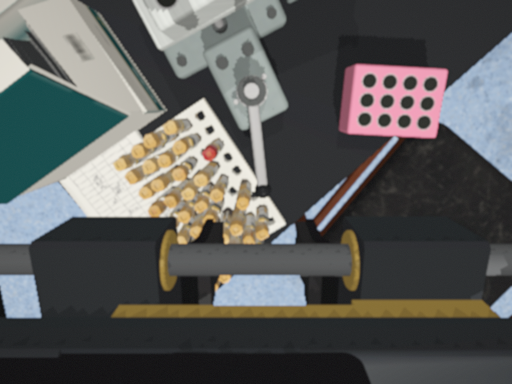

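>>> step_arm --pt "0 0 8.9 23 -17 -0.5 50" --pt "0 0 17.8 46 -34 -1 50" --pt "0 0 26.7 69 -51 -1.5 50" --pt "0 0 35.6 92 -68 -2 50" --pt "0 0 44.6 115 -85 -2.5 50" --pt "0 0 53.5 138 -102 -3 50" --pt "0 0 62.4 162 -119 -3.5 50" --pt "0 0 62.4 162 -119 -3.5 50"

```text
time: 23.4
position: [0.4539, -0.1639, 0.2921]
tool_rot: [-3.136, 0.17, 0.005]
ft_force: [-0.0, -0.5, -0.1]
grip_width: 0.578
```

```bash
python3 - <<'E'
from h import *
np.set_printoptions(precision=4,suppress=True)
w=np.load('w18.npz');c=(w['K'],w['R'],w['t'])
k=onz('w',(252,91),.087,c);b=onz('w',(263.5,191),.077,c);print(k,b,np.degrees(np.arctan2(*(b-k)[1::-1]))%360)
E
python3 wlook.py 19
```

```text
[ 0.5027 -0.2984  0.087 ] [ 0.4506 -0.3979  0.077 ] 242.3417732271413
23.4 [ 0.4539 -0.1639  0.2921] [-3.1365  0.1696  0.0052] 0.07862079361710805 0.577784518671568 [-0.022  -0.5119 -0.1087]
```

View pics/wrist19.png

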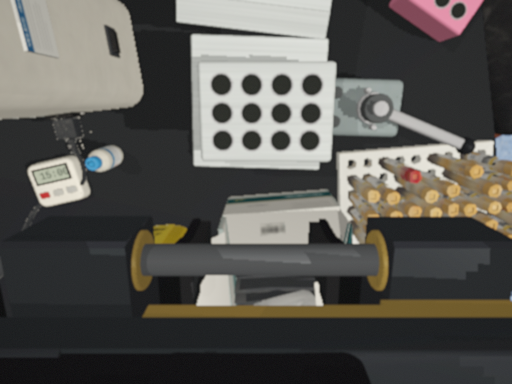

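```bash
python3 - <<'E'
from h import *
from bench import ctrl
np.set_printoptions(precision=4,suppress=True)
w=np.load('w19.npz');c=(w['K'],w['R'],w['t'])
W={n:onz('w',p,.1745,c)[:2] for n,p in dict(NL=(222,141),NR=(312,140),FL=(222,85),FR=(312,84)).items()}
print(W);C=sum(W.values())/4;d=W['FL']-W['FR'];print('centre',C,'yaw',np.degrees(np.arctan2(-d[0],d[1])))
d=W['FL']-W['NL'];print(np.degrees(np.arctan2(d[1],d[0])))
for p in ((230,195),(338,190)):print(onz('w',p,.25,c))
print('plat near',onz('w',(194,166),.129,c),onz('w',(322,169),.129,c))
s=ctrl.get_state();R0=Ro.from_rotvec(s['tool_rot']).as_matrix();print(s['position'],np.degrees(np.arctan2(R0[1,0],R0[0,0])),R0.T@np.array([.4539-s['position'][0],-.1676-s['position'][1],.147-s['position'][2]]))
E
```

```text
{'NL': array([ 0.4946, -0.1367]), 'NR': array([ 0.4874, -0.2108]), 'FL': array([ 0.5385, -0.1427]), 'FR': array([ 0.5315, -0.2138])}
centre [ 0.513 -0.176] yaw -5.595252462941276
-7.799593720430314
[ 0.4678 -0.1464  0.25  ]
[ 0.4638 -0.214   0.25  ]
plat near [ 0.4689 -0.1004  0.129 ] [ 0.4524 -0.2251  0.129 ]
[ 0.4538 -0.1658  0.2924] -6.270611516541439 [0.0007 0.0017 0.1454]
```

```bash
python3 - <<'E'
from h import *
crop('pics/wrist19.png',200,160,160,90,5,'pics/d1.png');crop('pics/wrist10.png',60,80,150,150,4,'pics/d2.png');crop('pics/wrist13.png',60,100,150,110,5,'pics/d3.png')
E
```

```text
(no output)
```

View pics/d1.png

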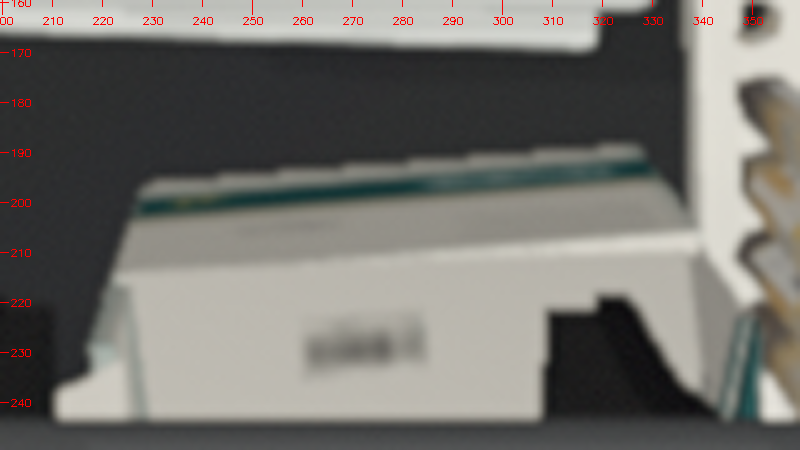

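View pics/d2.png

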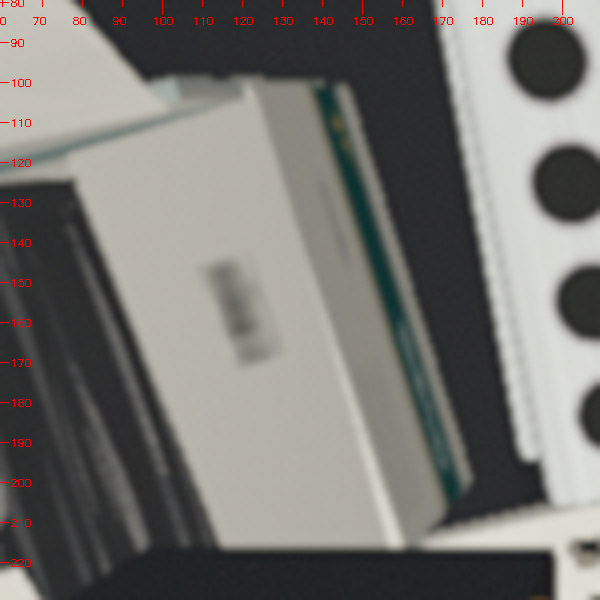

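```bash
python3 - <<'E'
from h import *
np.set_printoptions(precision=4,suppress=True)
C={}
for k in(10,13,19):
    w=np.load(f'w{k}.npz');C[k]=(w['K'],w['R'],w['t'])
print('topR',tri('',(339,207),'',(158,216),C[19],C[10]));print('topL',tri('',(223,213.5),'',(122,100),C[19],C[10]))
print('botR',tri('',(328,189),'',(178,196),C[19],C[10]))
E
```

```text
topR (array([ 0.394 , -0.2489,  0.0795]), np.float64(0.0030721015401452335))
topL (array([ 0.4041, -0.1155,  0.0895]), np.float64(0.0015268432409926448))
botR (array([ 0.3591, -0.274 , -0.1281]), np.float64(0.005140378436435944))
```

>>> step_arm --pt "0 0 0 0 3.5 35 50" --pt "0 0 0 0 3.5 75 50" --pt "0 0 0 0 3.5 110 50" --pt "0 0 0 0 3.5 135 50" --pt "0 0 0 0 3.5 145 50" --pt "0 0 0 0 3.5 145 50" --pt "0 0 0 0 3.5 145 50" --pt "0 0 0 0 3.5 145 50"

```text
time: 24.45
position: [0.4549, -0.1699, 0.1498]
tool_rot: [-3.137, 0.177, -0.003]
ft_force: [-0.3, -0.4, 1.2]
grip_width: 0.573
```

```bash
python3 wlook.py 20; python3 - <<'E'
from h import *
from bench import ctrl
s=ctrl.get_state();R0=Ro.from_rotvec(s['tool_rot']).as_matrix();p=s['position'].copy();a0=np.degrees(np.arctan2(R0[1,0],R0[0,0]));print(p,a0)
cv2.imwrite('pics/scene20.png',optics.get_image('scene')[:,:,::-1]);crop('pics/scene20.png',235,165,110,120,5,'pics/c20.png')
# pusher path: TCP from now to end
a1=-12;d=np.array([np.cos(np.radians(a1)),np.sin(np.radians(a1))])
e=np.array([.7006,-.195])-(.08+.0095)*d;e=e+0*d
print('end',e)
# calls: to 60mm short, etc
for f in (.25,.5,.75,.9,1):
    q=p.copy();q[:2]=p[:2]+(e-p[:2])*f;q[2]=.149
    print(f);rows(p,R0,[(q,a0+(a1-a0)*f,50)])
E
```

```text
24.45 [ 0.4549 -0.1699  0.1498] [-3.1365  0.1773 -0.0029] 0.004321599190517238 0.572919946746752 [-0.2642 -0.3593  1.186 ]
[ 0.45485082 -0.16981141  0.1496143 ] -6.465964730570103
end [ 0.61305579 -0.1763919 ]
0.25
[-0.0, -0.1, 1.4, 39.5, -2.8, 0.7, 50.0]
0.5
[-0.0, -0.1, 2.8, 79.0, -5.6, 0.7, 50.0]
0.75
[-0.0, -0.1, 4.2, 118.5, -8.5, 0.8, 50.0]
0.9
[-0.0, -0.1, 5.0, 142.1, -10.1, 0.9, 50.0]
1
[-0.0, -0.1, 5.5, 157.9, -11.3, 0.9, 50.0]
```

View pics/wrist20.png

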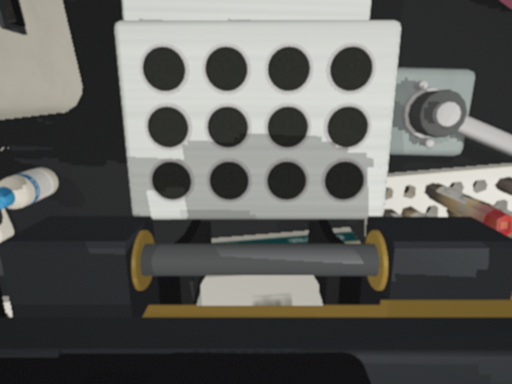

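View pics/c20.png

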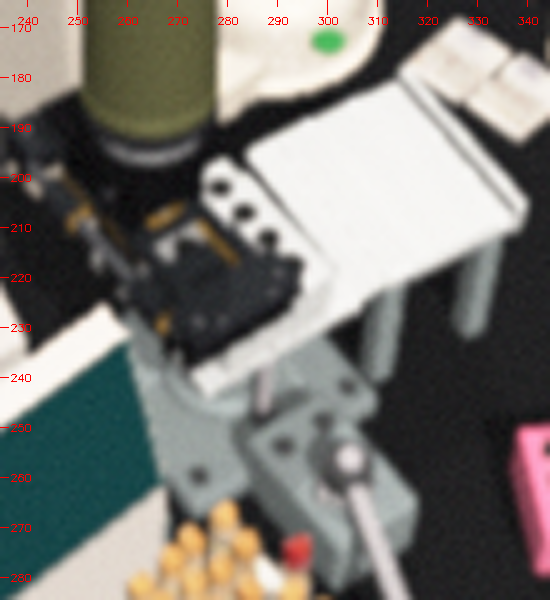

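>>> step_arm --pt "0 0 0.3 8 -0.6 0.5 50" --pt "0 0 0.6 16 -1.1 0.5 50" --pt "0 0 0.9 24 -1.7 0.5 50" --pt "0 0 1.1 32 -2.3 0.5 50" --pt "0 0 1.4 40 -2.8 0.5 50" --pt "0 0 1.7 48 -3.4 0.5 50" --pt "0 0 2 56 -4 0.5 50" --pt "0 0 2.2 64 -4.6 0.5 50"

```text
time: 25.55
position: [0.5156, -0.1722, 0.1477]
tool_rot: [-3.131, 0.239, 0.012]
ft_force: [-6.4, 0.6, 3.5]
grip_width: 0.573
```

```bash
python3 wlook.py 21
```

```text
25.55 [ 0.5156 -0.1722  0.1477] [-3.1312  0.2395  0.0117] 0.16933658775757965 0.5731766270594932 [-6.3936  0.6371  3.4704]
```

View pics/wrist21.png

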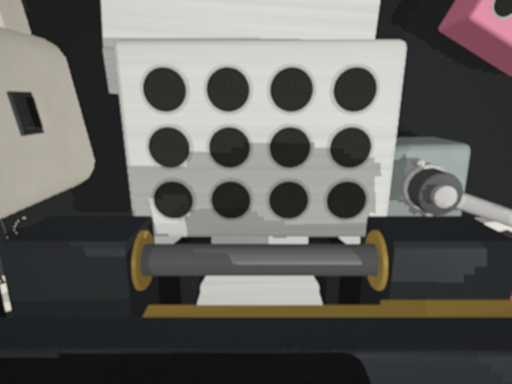

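>>> step_arm --pt "0 0 0.3 8 -0.3 0 50" --pt "0 0 0.6 16 -0.6 0 50" --pt "0 0 0.9 24 -0.9 0 50" --pt "0 0 1.2 32 -1.2 0 50" --pt "0 0 1.5 40 -1.6 0 50" --pt "0 0 1.8 48 -2 0 50" --pt "0 0 2.1 56 -2.4 0 50" --pt "0 0 2.4 62 -2.8 0 50"

```text
time: 26.6
position: [0.5785, -0.1787, 0.1477]
tool_rot: [-3.126, 0.304, 0.008]
ft_force: [-7.7, 1.0, 4.5]
grip_width: 0.578
```

```bash
python3 wlook.py 22; python3 - <<'E'
from h import *
cv2.imwrite('pics/scene22.png',optics.get_image('scene')[:,:,::-1]);crop('pics/scene22.png',235,165,110,120,5,'pics/c22.png')
E
```

```text
26.6 [ 0.5785 -0.1787  0.1477] [-3.1264  0.3036  0.0078] 0.11704015596059017 0.5776461270329406 [-7.7321  0.9625  4.5011]
```

View pics/wrist22.png

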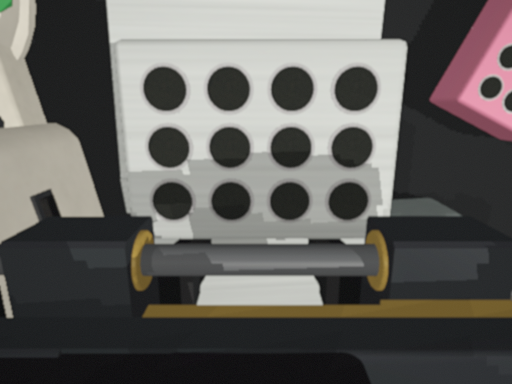

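View pics/c22.png

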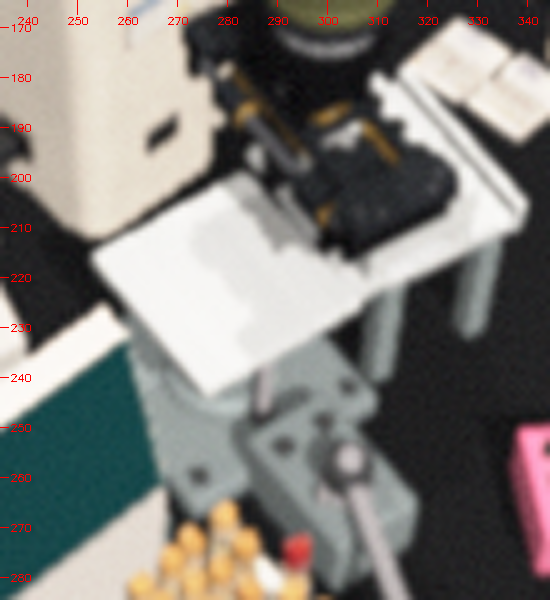

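>>> step_arm --pt "0 0 0.3 5 -1 0 50" --pt "0 0 0.6 10 -2 0 50" --pt "0 0 0.9 15 -3 0 50" --pt "0 0 1.1 20 -4 0 50" --pt "0 0 1.1 24 -5 0 50" --pt "0 0 1.1 27 -5 0 50" --pt "0 0 1.1 29 -5 0 50" --pt "0 0 1.1 30 -5 0 50"

```text
time: 27.7
position: [0.6091, -0.1796, 0.1477]
tool_rot: [-3.124, 0.333, 0.006]
ft_force: [-7.1, 1.5, 3.2]
grip_width: 0.578
```

```bash
python3 wlook.py 23
```

```text
27.7 [ 0.6091 -0.1796  0.1477] [-3.1235  0.3334  0.0057] 0.01995874494877313 0.5782544021175516 [-7.0949  1.485   3.2276]
```

View pics/wrist23.png

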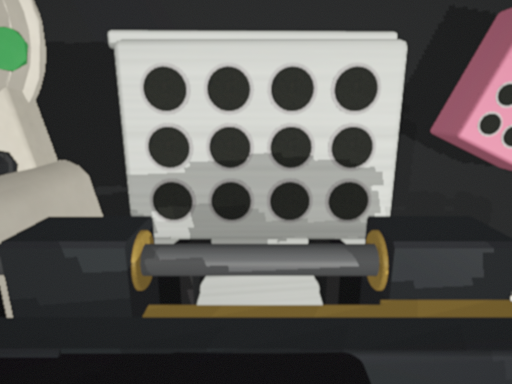

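>>> step_arm --pt "0 0 0 1 0 0 50" --pt "0 0 0 2 0 0 50" --pt "0 0 0 3 0 0 50" --pt "0 0 0 4 0 0 50" --pt "0 0 0 5 0 0 50" --pt "0 0 0 5 0 0 50" --pt "0 0 0 5 0 0 50" --pt "0 0 0 5 0 0 50"

```text
time: 28.75
position: [0.6101, -0.1796, 0.1477]
tool_rot: [-3.121, 0.334, 0.019]
ft_force: [-17.8, 5.0, 9.9]
grip_width: 0.577
```

>>> step_arm --pt "0 0 0 1 0 0 50" --pt "0 0 0 2 0 0 50" --pt "0 0 0 3 0 0 50" --pt "0 0 0 3 0 0 50" --pt "0 0 0 3 0 0 50" --pt "0 0 0 3 0 0 50" --pt "0 0 0 3 0 0 50" --pt "0 0 0 3 0 0 50"

```text
time: 29.75
position: [0.6101, -0.1795, 0.1477]
tool_rot: [-3.118, 0.335, 0.029]
ft_force: [-25.2, 7.4, 16.6]
grip_width: 0.57
```

```bash
python3 wlook.py 24
```

```text
29.75 [ 0.6101 -0.1795  0.1477] [-3.1184  0.3347  0.0292] 0.002231202735947669 0.5704610172732628 [-25.2306   7.4005  16.6066]
```

View pics/wrist24.png

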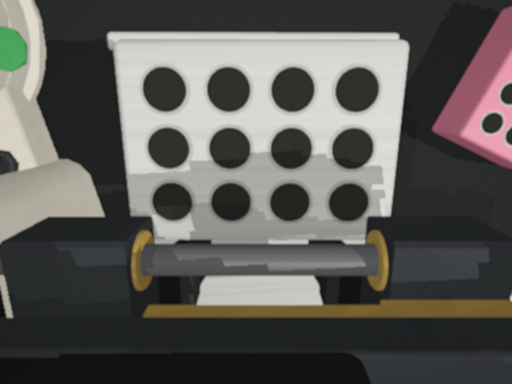

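>>> step_arm --pt "0 0 0 -6 0 0 50" --pt "0 0 0 -14 0 0 50" --pt "0 0 0 -24 0 0 50" --pt "0 0 0 -34 0 0 50" --pt "0 0 0 -40 0 -30 50" --pt "0 0 0 -40 0 -80 50" --pt "0 0 0 -40 0 -130 50" --pt "0 0 0 -40 0 -150 50"

```text
time: 30.8
position: [0.5801, -0.1737, 0.302]
tool_rot: [3.124, -0.333, 0.009]
ft_force: [-0.2, 0.1, 0.1]
grip_width: 0.575
```

>>> step_arm --pt "0 0 0 -20 0 -20 50" --pt "0 0 0 -40 0 -20 50" --pt "0 0 0 -40 0 -20 50" --pt "0 0 0 -40 0 -20 50" --pt "0 0 0 -40 0 -20 50" --pt "0 0 0 -40 0 -20 50" --pt "0 0 0 -40 0 -20 50" --pt "0 0 0 -40 0 -20 50"

```text
time: 31.8
position: [0.5402, -0.1646, 0.3182]
tool_rot: [3.124, -0.334, -0.0]
ft_force: [0.4, 0.6, -0.1]
grip_width: 0.572
```

```bash
python3 wlook.py 25; python3 - <<'E'
from h import *
for n in('scene','side'):cv2.imwrite(f'pics/{n}25.png',optics.get_image(n)[:,:,::-1])
crop('pics/scene25.png',235,165,110,120,5,'pics/c25.png')
E
```

```text
31.8 [ 0.5402 -0.1646  0.3182] [ 3.1237 -0.3335 -0.0002] 0.003147123540891425 0.5720037847939446 [ 0.3831  0.6246 -0.0995]
```

View pics/wrist25.png

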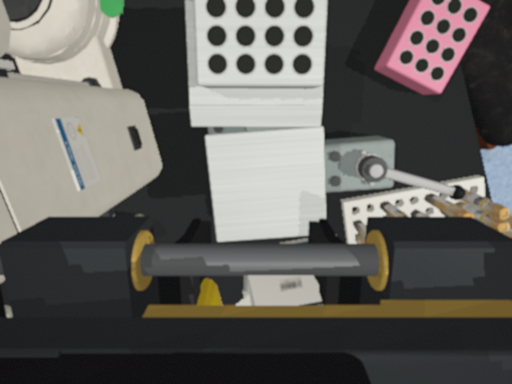

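View pics/c25.png

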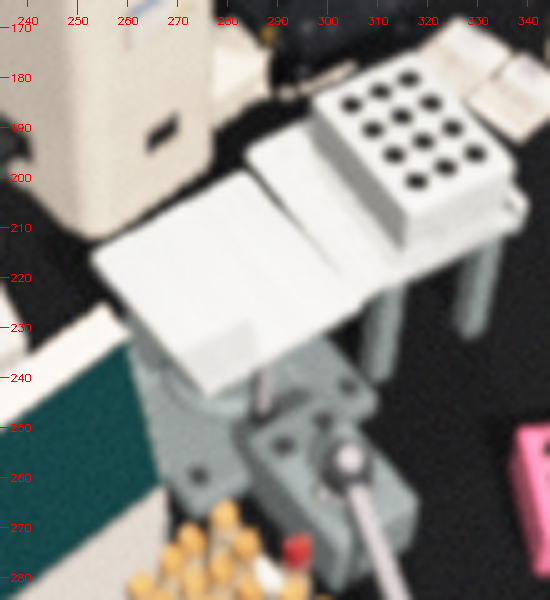

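View pics/side25.png

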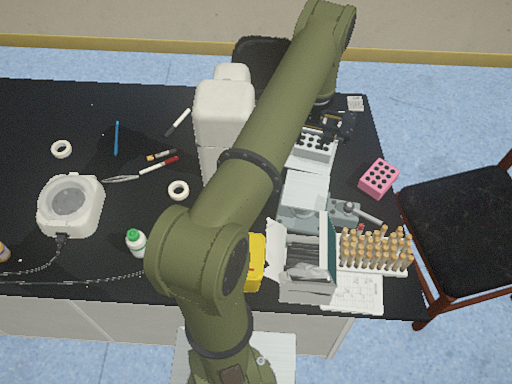

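>>> step_arm --pt "0 0 0 40 0 0 50" --pt "0 0 0 80 0 0 50" --pt "0 0 0 120 0 0 50" --pt "0 0 0 150 0 0 50" --pt "0 0 0 165 0 0 50" --pt "0 0 0 165 0 0 50" --pt "0 0 0 165 0 0 50" --pt "0 0 0 165 0 0 50"

```text
time: 32.95
position: [0.7009, -0.1993, 0.3189]
tool_rot: [-3.123, 0.333, -0.001]
ft_force: [-0.2, -0.3, -0.0]
grip_width: 0.576
```

```bash
python3 wlook.py 26;python3 -c "
from h import *
crop('pics/wrist26.png',170,60,180,150,4,'pics/w26c.png')"
```

```text
32.95 [ 0.7009 -0.1993  0.3189] [-3.1234  0.3335 -0.0011] 0.0026797265480699526 0.5757124743717346 [-0.2492 -0.31   -0.0133]
```

View pics/w26c.png

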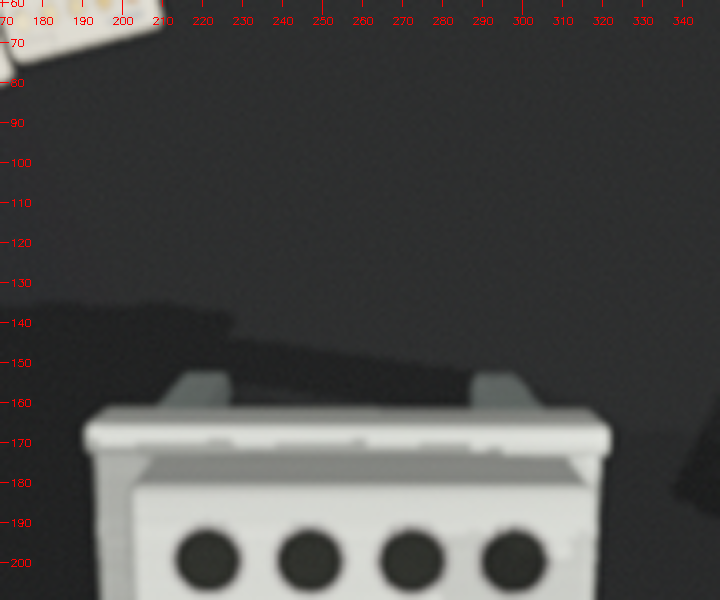

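```bash
python3 -c "
from bench import ctrl
print(ctrl.close_job(), ctrl.get_state()['time'])"
```

```text
the job is handed in; nothing more can be done
the job is handed in; nothing more can be done
```

The job is done and handed in at about 33 s of the 72 s allowed. The block is on the stand against the end stop, and the lever is shut.

**Lowering:** I straddled the lever with the fingers and opened it in 0.1 rad steps until the ram cracked at about 0.44 rad. The platform then sank at roughly 15–16 mm/s. I stopped it at about 56 mm to measure the level, then let it down a further 5–6 mm with one short pulse.

**Shutting:** I pushed the lever back to its stop. On a second push the force rose from 7.6 to 14.5 N along x with no movement. The camera then put the lever at 242.3°, where it started.

**Block:** I pushed it across with both fingertips. It slid at about 7 N, then stopped moving at the end stop while the force rose to about 25 N along x. The last overhead picture shows it parallel to the stop and wholly on the stand, nearer the right edge. The gripper is clear above it.

**Checks that disagreed or were not done:**
- **Stand height:** the estimates ranged from 0.123 to 0.132 m; I took it as about 0.130 m. The platform ended at about 0.129 m, so it is probably 1–2 mm below the stand top and above the lip's end. I did not measure the level again after the last pulse.
- **Last pulse:** it sank 5–6 mm where I had planned 3.5 mm.
- **Stand angle:** the stand looked turned about 4° from the platform, although it is described as parallel, so I turned the block to match the stop during the push.
- **Bystanders:** I kept the arm clear of them, and they look unmoved wherever they are visible in the final pictures. I did not measure their positions, and the arm hides part of the bench, including the bottle and timer by the lift.

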